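# Set up a stepped shaft on vee blocks for a run-out check

### The job

Set up the stepped shaft for a run-out check: to the left of the clamped vee block (seen from the robot) and in line with it, put down whichever spacer plate will bring the shaft level, stand the loose vee block squarely on that plate with its vee in line with the clamped one's, and lay the shaft in the two vees, its thick journal central in the clamped block and its thin journal central in the raised one. Then stand the dial indicator behind the shaft (on the side away from the robot), its arm square across the shaft and its stylus over the middle of the shaft. Set everything down gently without dropping it, and leave the other spacer plate and the ring gauge where they are.

Things in the scene. Friction and masses are not known exactly. Their poses are not given: they have to be found in the camera images.
- vblock_a: Clamped vee block, fixed. Bright steel, 30 mm long along its vee (x), 52 wide (y), 35 high; open 90 degree vee along x, bottom line 18 mm above the underside, mouth 34 wide. Dark toe clamps at its sides reach y = +-53 mm, 23 high. Origin: centre of the underside, on the table. x points to the robot's left, along the line of the set-up; y towards the robot; z up.
- vblock_b: Loose vee block, 0.32 kg, twin of the clamped one without clamps: 30 mm along the vee (x), 52 wide (y), 35 high, vee bottom at 18 mm. Starts upright on the table. Origin: centre of the underside; z up. Same either way round. Its side faces, 52 mm apart, are flat for gripping.
- spacer_thin: Thinner spacer plate, bright steel, 60 x 40 mm (x, y) and 10 mm thick, 0.18 kg, lying flat on the table. Origin: centre of the underside; z up. Same either way round.
- spacer_thick: Thicker and longer spacer plate, bright steel, 84 x 40 mm (x, y) and 20 mm thick, 0.5 kg, lying flat on the table. Origin: centre of the underside; z up.
- shaft: Steel shaft, 0.6-0.9 kg. Origin on its axis at mid body; x along it. Dia over x (mm): stub 18, -112 to -98; flange 42, to -90; thick journal 26, to -40; body 28, to 40; thin journal 12, to 90; thread 10, to 110. Journal centres x = -65, 65; axis over a 90 deg vee's bottom: thick 18.4, thin 8.5. Mass centre x = -20. Starts level, axis 34 up, in a 170 x 56 wooden rest; lift straight up by body.
- dial_stand: Dial indicator on a column stand, rigid, 0.5-0.7 kg. Origin at foot underside level, right below the stylus tip (tip 60 mm up); z up. Dial 50 dia above it, centre 105 up. Arm runs along +x to a square column, 14 x 14 mm, at x = 85 mm, y = 0, top 170 up; grip it above 120 (clamp below). Foot 70 x 60 x 14 (x, y, z) under the column. In use its x points away from the robot.
- ring_gauge: Plain setting ring of bright steel, 60 mm outside and 32 mm inside diameter, 18 mm high, standing on the table; not part of the set-up. Origin: centre of the underside.
Mind the look-alikes: they are no part of the job. What is shaped like the vblock_b but purple or yellow is not meant. Leave any yellow look-alike of the dial_stand alone.

How it is judged:
At the end, for the whole second after the job is handed in: Loose vee block on the thin spacer (10 mm), 120-140 mm along the clamped one's x, in line to 8 mm, 0.1 rad; shaft in both vees, level to 0.03 rad, middle 56-74 mm along, in line to 8 mm, 0.1 rad; dial upright behind it, stylus within 12 mm of its middle, square to 0.2 rad; all at rest (horizontal distance between vblock_b and spacer_thin below 0.01 m and z of vblock_b in the frame of spacer_thin between 0.008 and 0.012 m and angle between the x axis of each of vblock_b, shaft and the x axis of vblock_a, either way round below 0.1 rad and x of vblock_b in the frame of vblock_a between 0.12 and 0.14 m and y of vblock_b in the frame of vblock_a between -0.008 and 0.008 m and angle between each of vblock_b, dial_stand's own z axis and vertical below 0.05 rad and x of shaft in the frame of vblock_a between 0.056 and 0.074 m and y of shaft in the frame of vblock_a between -0.008 and 0.008 m and height (world z) of shaft between 0.033 and 0.04 m and angle between shaft's own x axis and vertical between 1.54 and 1.6 rad and horizontal distance between dial_stand and shaft below 0.012 m and angle between the x axis of dial_stand and the x axis of vblock_a, either way round above 1.37 rad and y of vblock_a in the frame of dial_stand below -0.03 m and height (world z) of dial_stand below 0.004 m and linear speed of each of vblock_b, shaft, dial_stand below 0.02 m/s); the robot touches nothing.
It fails at once if the thick spacer plate or the ring gauge is moved by more than 20 mm (distance of any of spacer_thick, ring_gauge from where it was at the start of the episode above 0.02 m).
It fails at once if the shaft is dropped (contact force between the fingers and shaft below 0.05 N and linear speed of shaft above 0.4 m/s).
It fails at once if the loose vee block is dropped (contact force between the fingers and vblock_b below 0.05 N and linear speed of vblock_b above 0.4 m/s).
It fails at once if the spacer plate is dropped (contact force between the fingers and spacer_thin below 0.05 N and linear speed of spacer_thin above 0.4 m/s).
It fails at once if the dial indicator is dropped (contact force between the fingers and dial_stand below 0.05 N and linear speed of dial_stand above 0.4 m/s).
It also fails if it takes over 128 s, if anything falls off the work surface, if the arm or the gripper's body presses on something with over 40 N, if the wrist force passes 120 N, or if a joint passes its speed limit or range.

### The arm

A 6-joint arm with a two-finger parallel gripper is mounted at the origin on the work surface. World frame = base frame: x ahead of the robot, y to its left, z up, the work surface at z = 0. Lengths are in m, angles in rad, forces in N, time in s.
With the tool pointing down it reaches from about 0.425 to 0.925 m from the base axis. Payload 12.5 kg.
Tool frame: the origin (TCP) lies between the finger pads; the fingertips stand 11 mm ahead of it and the grasp point (between the pads) lies 8 mm behind it; z points along the fingers, y is the line along which they close (so a half turn about z gives the same grasp; the last joint's range is limited). The gripper opens to 85 mm and grips with 20 to 120 N. Pads are 22 mm wide; open, the fingers measure 114 mm over their backs; the gripper's body (76 mm by 85 mm) begins 54 mm behind the grasp point. The pads swing forward as they close: fully open they stand 13 mm farther back than shut.
Start: joints at [-1.267, 0.491, 1.559, -0, 1.092, -0.106], TCP at [0.249, -0.573, 0.242] pointing down, gripper open.
Joint ranges: [-3.1, 3.1], [-0.84, 2.19], [0.05, 2.79], [-1.13, 4.28], [0.06, 2.93], [-2.69, 2.69]. Speed limits (rad/s): [2.22, 2.22, 2.79, 3.14, 3.14, 3.14].

### API

Orientations are given as a unit quaternion [w, x, y, z].
In Python, from rig import robot gives the robot as it stands.
- The arm moves only by the shell command python3 -m crank 'ROWS'. ROWS is JSON, a list of rows, each an object of numbers: "fingers": the opening, from 0 (shut) to 1 (fully open); "tx", "ty", "tz": the shift along the tool's x, y, z as a fraction of full scale; "yaw": the turn about the tool's z as a fraction of full scale. A call has 1 to 5 rows; each row shifts and turns the commanded pose from where the row before left it, along the tool's axes as they then stand; what a row does not reach is not made up. Full scale, the value 1, is 0.1 m for a shift and 2 pi rad for a turn. A row lasts 1/8 s, in which the tool goes at most 62.5 mm and 10.7 degrees, less where a joint would pass 70% of its speed; a pose out of reach is approached as far as the arm can. A call with a number of a shift or a turn outside -1 to 1 is refused whole. A call with a gripper value outside its range is refused whole. The fingers move at their own pace and stop on an object; the grip force is fixed at half the most. Time passes only in rows, so rows that do not move let the fingers close. It gives the time, the measured TCP pose, the force, the opening and the grip force at its end, in the units of the state.
- robot.sense(): the state, without advancing time (a new reading comes with each control period).
- robot.capture(name): name is "scene" or "top"; returns a dict with "frame" (400x640x3 uint8, red, green, blue), "z_map" (400x640 float32, m along the optical axis (not along the pixel's ray), 0 where there is no reading), "camera_matrix" (3x3 intrinsics, pixels), "k1" (the pictures are not rectified: a ray, as slopes to the right and down, at radius r is drawn at 1 + k1 r^2 times it, then the intrinsics apply), "T" (4x4, takes a point from camera to world coordinates). Camera axes: x right, y down, z forward; pixel columns grow to the right and rows downward; lengths in m; the calibration is good to about 2 mm. A picture is of the moment at which its call begins.
- robot.sign_off(): hands the job in; it is judged then, once.
Trained networks look in a picture, given as the dict that the camera call returned (one of the last four; its "shot" number tells which), for a name from the list of things; names that differ only in an ending like _2 or _b are one class to them, and where a whole thing is asked for, a point or a joint stands for the part that bears it (a point fixed in the world has none). Each returns a list of dicts, best first, with "p" (0 to 1); they miss things now and then, are a little off and sometimes report something else, mostly with a low value. They report only what shows in the picture. A call takes as long as a camera call. They do not tell look-alikes from the thing itself.
- robot.search_frame(picture, label): "box" ([left, top, right, bottom] in pixels, round what is visible of it).
- robot.landmark_of(picture, label): "position" ([column, row] in pixels: a listed point, or the origin of a listed thing).
The state is a dict: "time": time; "q": joint angles; "joint_vel": joint speeds; "effort": joint torques, N m; "ee_pos": TCP position; "eef_rot": TCP orientation; "wrist_force": force on the tool from outside, world axes, zero at the start; "torque": the same for the moment, N m; "width": opening from 0.0 (shut) to 1.0 (fully open); "gripper_force": force on a finger pad.
Only numpy, scipy, OpenCV 4.12 (cv2) and the standard library are available. Lean on these libraries where they do the work, as an engineer would, in place of code of your own. Each camera call takes 0.05 s, during which the arm holds its last target. There are 200 camera calls.

## Working session

There is one attempt and no reset: what is moved stays moved. The work goes in short steps, Python scripts to look and compute and a shell command to move; the robot and the scene stay as the last step left them, time stands still between calls to the robot, and variables do not carry over. Pictures are saved under pics/ and viewed, at most 14 in all, crops included, and the job is handed in when it is done.

```bash
ls; mkdir -p pics
cat > h.py <<'E'
import numpy as np, cv2
from rig import robot
def undist(p,c):
    K=np.array(c["camera_matrix"]);k=c["k1"]
    d=np.array([(p[0]-K[0,2])/K[0,0],(p[1]-K[1,2])/K[1,1]]);u=d.copy()
    for _ in range(20): u=d/(1+k*(u@u))
    return u
def at_depth(p,c,z):
    u=undist(p,c);return (np.array(c["T"])@[u[0]*z,u[1]*z,z,1])[:3]
def at_height(p,c,h):
    u=undist(p,c);T=np.array(c["T"]);r=T[:3,:3]@[u[0],u[1],1];o=T[:3,3]
    return o+r*(h-o[2])/r[2]
def proj(P,c):
    T=np.array(c["T"]);K=np.array(c["camera_matrix"]);q=T[:3,:3].T@(np.asarray(P)-T[:3,3]);u=q[:2]/q[2]
    u=u*(1+c["k1"]*(u@u));return u*[K[0,0],K[1,1]]+[K[0,2],K[1,2]]
def cloud(c):
    K=np.array(c["camera_matrix"]);z=c["z_map"];H,W=z.shape
    g=np.stack(np.meshgrid(np.arange(W),np.arange(H)),-1).astype(float)
    d=(g-[K[0,2],K[1,2]])/[K[0,0],K[1,1]];u=d.copy()
    for _ in range(20): u=d/(1+c["k1"]*(u**2).sum(-1,keepdims=True))
    T=np.array(c["T"]);P=np.concatenate([u*z[...,None],z[...,None]],-1)@T[:3,:3].T+T[:3,3]
    P[z==0]=np.nan;return P
def save(c,name,box=None,s=1):
    f=c["frame"][...,::-1]
    if box: f=f[box[1]:box[3],box[0]:box[2]]
    cv2.imwrite("pics/"+name,cv2.resize(f,None,fx=s,fy=s,interpolation=cv2.INTER_CUBIC))
E
python3 - <<'E'
from h import *
import pickle
n=["vblock_a","vblock_b","spacer_thin","spacer_thick","shaft","dial_stand","ring_gauge"]
im=[]
for v in ["scene","top"]:
    c=robot.capture(v);im.append(c["frame"][...,::-1]);pickle.dump(c,open(v+".pkl","wb"))
    print(v,np.round(c["T"],3).tolist(),np.round(c["camera_matrix"],1).tolist(),c["k1"])
    for k in n:
        print(k,[(np.round(d["position"]).tolist(),round(d["p"],2),np.round(at_height(d["position"],c,0.034 if k=="shaft" else 0)[:2],3).tolist()) for d in robot.landmark_of(c,k)[:4]])
cv2.imwrite("pics/a.png",im[0]);cv2.imwrite("pics/b.png",im[1])
print(robot.sense())
E
```

```text
pics
scene [[-0.506, 0.552, -0.663, 1.465], [0.863, 0.321, -0.391, 0.593], [-0.003, -0.769, -0.639, 0.988], [0.0, 0.0, 0.0, 1.0]] [[491.5, 0.0, 327.3], [0.0, 491.5, 207.9], [0.0, 0.0, 1.0]] -0.02067543047547686
vblock_a [([474.0, 241.0], 0.81, [0.357, 0.435]), ([277.0, 211.0], 0.67, [0.531, -0.138]), ([459.0, 257.0], 0.54, [0.439, 0.418]), ([461.0, 284.0], 0.52, [0.535, 0.455])]
vblock_b [([474.0, 241.0], 0.81, [0.357, 0.435]), ([277.0, 211.0], 0.67, [0.531, -0.138]), ([459.0, 257.0], 0.54, [0.439, 0.418]), ([461.0, 284.0], 0.52, [0.535, 0.455])]
spacer_thin [([221.0, 176.0], 0.72, [0.474, -0.411])]
spacer_thick [([398.0, 234.0], 0.96, [0.439, 0.232])]
shaft [([244.0, 188.0], 0.72, [0.521, -0.273])]
dial_stand [([446.0, 308.0], 0.93, [0.631, 0.45])]
ring_gauge [([339.0, 270.0], 0.56, [0.653, 0.151])]
top [[0.014, -0.998, 0.058, 0.435], [-1.0, -0.014, -0.006, 0.02], [0.007, -0.058, -0.998, 1.334], [0.0, 0.0, 0.0, 1.0]] [[447.5, 0.0, 317.6], [0.0, 447.5, 190.3], [0.0, 0.0, 1.0]] 0.03719045958863773
vblock_a [([180.0, 213.0], 0.68, [0.438, 0.419]), ([176.0, 243.0], 0.63, [0.35, 0.426]),
[... 601 characters left out ...]
0.8, 'q': array([-1.26662036e+00,  4.90879355e-01,  1.55891360e+00, -2.21229612e-05,
        1.09170879e+00, -1.05614473e-01]), 'joint_vel': array([-1.10278307e-03, -2.36418327e-05, -4.40407063e-04,  4.43453885e-04,
       -6.61298589e-04, -1.09327702e-03]), 'effort': array([-3.76700977e-03, -6.18229651e+01, -2.61833471e+01, -8.14840087e-05,
        3.53519672e-04,  4.33584637e-05]), 'ee_pos': array([ 0.24902031, -0.5732539 ,  0.24233508]), 'eef_rot': array([ 4.62033270e-05,  9.79081271e-01,  2.03469564e-01, -5.26271181e-06]), 'wrist_force': array([-0.65341185,  0.12643221, -0.3245804 ]), 'torque': array([0.00089849, 0.00011735, 0.05158662]), 'gripper_force': 0.0, 'width': 0.999814343943627}
```

View pics/a.png

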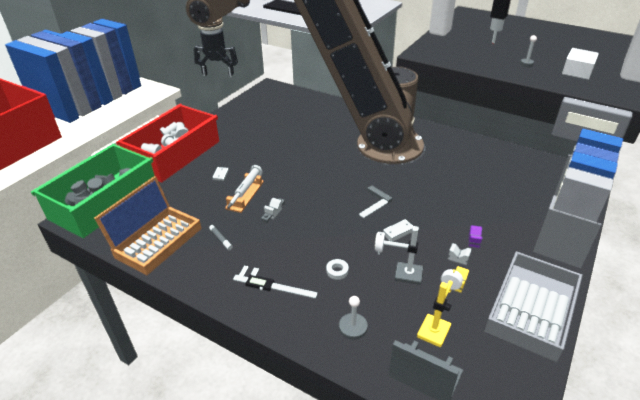

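View pics/b.png

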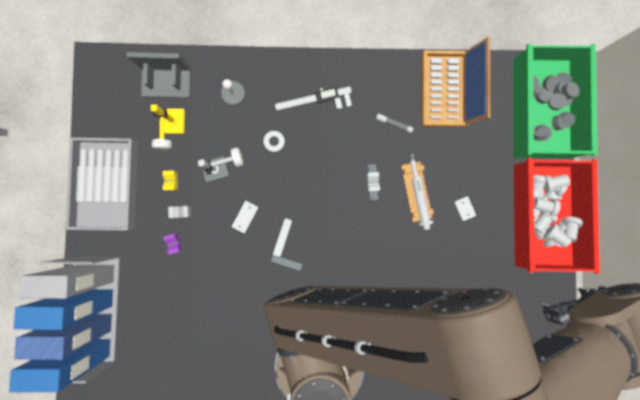

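Candidates, as scene-picture pixels:
- **Vee blocks:** bright steel with clamps at (273,210) is vblock_a. Loose steel at (460,254) is vblock_b. Purple (476,235) and yellow (455,280) are look-alikes.
- **Dials:** steel at (405,262) is the one wanted. Yellow at (440,310) is to be left alone.
- **Spacers:** the small plate at (221,173) is the thin one, the larger at (400,230) the thick one. The square at (375,205) isn't in the list.
- **Others:** shaft in the wooden rest at (244,188), ring at (338,269).

Next I'll measure with the point clouds from both views and make a close crop.

Run:
```python
from h import *
import pickle
C={v:pickle.load(open(v+".pkl","rb")) for v in ["scene","top"]}
W={k:cloud(c) for k,c in C.items()}
R={"vb_b":(.438,.419,.035,.008,.06),"vb_a":(.54,-.15,.07,.008,.06),"thin":(.471,-.425,.05,.004,.03),"thick":(.438,.229,.06,.006,.04),"shaft":(.512,-.275,.14,.006,.06),"dial":(.61,.22,.12,.005,.2)}
for k,(x,y,r,a,b) in R.items():
    for v in W:
        P=W[v].reshape(-1,3);P=P[np.isfinite(P[:,0])]
        near=(abs(P[:,0]-x)<r)&(abs(P[:,1]-y)<r)
        t=P[near&(abs(P[:,2])<.012)];
        Q=P[near&(P[:,2]>a)&(P[:,2]<b)]
        m=cv2.minAreaRect((Q[:,:2]*1000).astype(np.float32))
        print(k,v,len(Q),np.round(m[0],1),np.round(m[1],1),round(m[2],1),"z pct",np.round(np.percentile(Q[:,2],[5,25,50,75,95]),4),"table",np.round(np.median(t[:,2]),4))
c=C["scene"]
a=c["frame"][...,::-1]
A=cv2.resize(a[155:235,200:300],None,fx=4,fy=4,interpolation=cv2.INTER_CUBIC)
B=cv2.resize(a[210:290,370:490],None,fx=3.33,fy=4,interpolation=cv2.INTER_CUBIC)
t=C["top"]["frame"][...,::-1]
D=cv2.resize(t[150:240,345:485],None,fx=400/140,fy=280/90,interpolation=cv2.INTER_CUBIC)
E=cv2.resize(t[130:260,150:270],None,fx=400/120,fy=280/130,interpolation=cv2.INTER_CUBIC)
B=cv2.resize(B,(400,320))
cv2.imwrite("pics/c.png",np.vstack([np.hstack([A,B]),np.hstack([D,E])]))
```

```text
vb_b scene 256 [443.1 417.5] [39.6 52.8] 4.1 z pct [0.0105 0.0175 0.0248 0.0314 0.0351] table -0.0005
vb_b top 231 [438.2 413.4] [40.8 55.4] 5.5 z pct [0.0157 0.0234 0.0303 0.0345 0.0385] table -0.0003
vb_a scene 267 [ 540.  -147.7] [110.6  34.4] 5.3 z pct [0.0103 0.0154 0.0217 0.0287 0.0338] table -0.0011
vb_a top 334 [ 537.7 -150.2] [104.2  30.8] 3.8 z pct [0.0126 0.0164 0.0225 0.0307 0.0366] table -0.0006
thin scene 142 [ 467.1 -418.7] [74.5 69.7] 68.8 z pct [0.0046 0.0065 0.0082 0.0097 0.0115] table -0.0002
thin top 308 [ 470.5 -427. ] [92.3 91.5] 0.3 z pct [0.0044 0.0069 0.0092 0.0112 0.014 ] table 0.0005
thick scene 343 [431.8 228.3] [43.4 89.4] 64.8 z pct [0.0087 0.0157 0.0179 0.0195 0.0217] table -0.0008
thick top 419 [429.8 228.9] [ 87.2 108.2] 4.3 z pct [0.0137 0.0172 0.019  0.0213 0.0239] table -0.0004
shaft scene 959 [ 515.4 -275.4] [317.  174.6] 61.9 z pct [0.0071 0.0141 0.0297 0.0379 0.0468] table -0.0011
shaft top 1519 [ 517.7 -274.3] [267.8 276.2] 2.4 z pct [0.0067 0.0105 0.0313 0.0413 0.0488] table -0.0003
dial scene 1157 [594.3 227.9] [105.5 255.8] 25.9 z pct [0.0086 0.0134 0.0198 0.1087 0.1453] table -0.0011
dial top 1041 [609.2 219.6] [238.3 233.9] 89.3 z pct [0.0055 0.0128 0.018  0.1106 0.1369] table -0.0004
```

View pics/c.png

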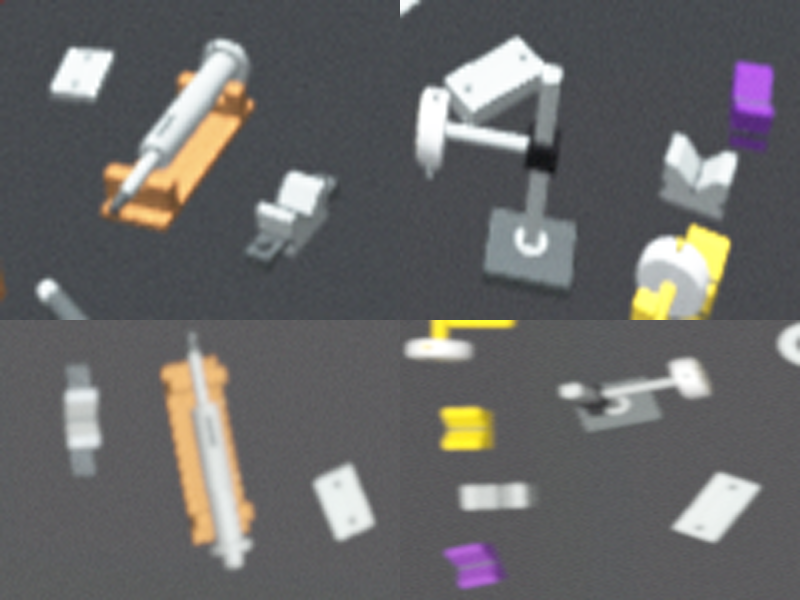

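The crop confirms the choices: the plain steel vee block and steel dial are on the right, and the thin plate, shaft in its rest and clamped block on the left. The shaft's flange points to the robot. Next I'll fit poses to the point clouds from both views, using signed-distance models.

```bash
cat > fit.py <<'E'
from h import *
from scipy.optimize import least_squares
def box(p,c,h):
    q=abs(p-np.array(c))-np.array(h);return np.linalg.norm(np.maximum(q,0),axis=1)+np.minimum(q.max(1),0)
def vb(p):
    b=box(p,(0,0,.0175),(.015,.026,.0175));v=(abs(p[:,1])-(p[:,2]-.018))/2**.5
    return np.maximum(b,v*-1*-1*-1) # cut by vee
def plate(l,t): return lambda p: box(p,(0,0,t/2),(l/2,.02,t/2))
def shaft(z0):
    S=[(-112,-98,9),(-98,-90,21),(-90,-40,13),(-40,40,14),(40,90,6),(90,110,5)]
    def f(p):
        r=np.hypot(p[:,1],p[:,2]-z0);d=[]
        for a,b,R in S:
            q=np.stack([abs(p[:,0]-(a+b)/2000)-(b-a)/2000,r-R/1000],1)
            d.append(np.linalg.norm(np.maximum(q,0),axis=1)+np.minimum(q.max(1),0))
        return np.min(d,0)
    return f
def dial(p):
    d=[box(p,(.085,0,.085),(.007,.007,.085)),box(p,(.085,0,.007),(.035,.03,.007)),box(p,(.045,0,.105),(.04,.005,.005))]
    return np.min(d,0)
M={"vblock_b":(vb,.005,.05,.045),"vblock_a":(vb,.026,.05,.045),"spacer_thin":(plate(.06,.01),.004,.03,.05),"spacer_thick":(plate(.084,.02),.006,.035,.06),"shaft":(shaft(.034),.027,.07,.135),"dial_stand":(dial,.006,.19,.14)}
def points(cs,x,y,r,a,b):
    P=np.concatenate([cloud(c).reshape(-1,3) for c in cs]);P=P[np.isfinite(P[:,0])]
    return P[(np.hypot(P[:,0]-x,P[:,1]-y)<r)&(P[:,2]>a)&(P[:,2]<b)]
def fit(name,cs,g,dz=0,zr=None,f=None,r=None):
    m=M[name];f=f or m[0];zr=zr or m[1:3]
    P=points(cs,g[0],g[1],r or m[3],zr[0]+dz,zr[1]+dz)
    def res(q):
        c,s=np.cos(q[2]),np.sin(q[2]);d=P-[q[0],q[1],dz]
        return f(np.stack([c*d[:,0]+s*d[:,1],-s*d[:,0]+c*d[:,1],d[:,2]],1))
    best=min((least_squares(res,[g[0],g[1],g[2]+k],loss="cauchy",f_scale=.002) for k in (-.3,0,.3)),key=lambda o:o.cost)
    e=abs(res(best.x));return best.x,np.median(e),len(P)
G={"vblock_a":(.54,-.15,1.57),"vblock_b":(.438,.417,0),"spacer_thin":(.471,-.425,0.4),"spacer_thick":(.438,.229,-.5),"shaft":(.515,-.28,0.1),"dial_stand":(.62,.14,1.4)}
E
sed -i 's/v\*-1\*-1\*-1/-v/; s/    return np.maximum(b,-v)/    return np.maximum(b,-v)/' fit.py
python3 - <<'E'
from fit import *
import pickle
C={v:pickle.load(open(v+".pkl","rb")) for v in ["scene","top"]}
for n,g in G.items():
    if n=="dial_stand": g=(.62,.18,1.4)
    for cs in (["scene"],["top"],["scene","top"]):
        q,e,k=fit(n,[C[v] for v in cs],g)
        print(n,cs,np.round(q[:2],4),round(np.degrees(q[2]),1),round(e*1000,2),k)
P=cloud(C["top"]);
Q=points([C["top"],C["scene"]],.515,-.28,.11,.004,.03);print("rest z hist",np.histogram(Q[:,2],13))
E
```

```text
vblock_a ['scene'] [ 0.5403 -0.1483] 92.9 1.36 90
vblock_a ['top'] [ 0.5378 -0.1507] 93.1 1.29 127
vblock_a ['scene', 'top'] [ 0.5389 -0.149 ] 92.4 1.48 217
vblock_b ['scene'] [0.4433 0.4176] 3.3 1.38 272
vblock_b ['top'] [0.4439 0.4131] 4.8 1.11 243
vblock_b ['scene', 'top'] [0.4435 0.4141] 4.5 1.55 515
spacer_thin ['scene'] [ 0.4666 -0.4212] 21.3 1.57 140
spacer_thin ['top'] [ 0.465  -0.4235] 22.1 1.78 300
spacer_thin ['scene', 'top'] [ 0.4662 -0.4224] 21.7 1.76 440
spacer_thick ['scene'] [0.4317 0.2271] -26.1 1.38 343
spacer_thick ['top'] [0.4311 0.225 ] -26.4 1.87 417
spacer_thick ['scene', 'top'] [0.4314 0.2263] -26.6 1.71 760
shaft ['scene'] [ 0.5147 -0.2787] 12.3 2.05 494
shaft ['top'] [ 0.5138 -0.2802] 12.0 1.87 784
shaft ['scene', 'top'] [ 0.5145 -0.2797] 12.2 1.95 1278
dial_stand ['scene'] [0.6269 0.2235] 125.1 12.82 710
dial_stand ['top'] [0.5992 0.2223] 106.7 17.4 745
dial_stand ['scene', 'top'] [0.6077 0.225 ] 113.1 16.36 1455
rest z hist (array([289, 236, 172,  76,  24,  24,  14,  16,  13,  12,  20,  27,  40]), array([0.00401664, 0.00601464, 0.00801264, 0.01001064, 0.01200864,
       0.01400663, 0.01600463, 0.01800263, 0.02000063, 0.02199863,
       0.02399663, 0.02599463, 0.02799263, 0.02999062]))
```

```bash
cat > plan.py <<'E'
import sys,numpy as np
from rig import robot
from scipy.spatial.transform import Rotation as Ro
# usage: plan.py x y z heading_deg  -> yaw (turn fraction), then tx ty tz after the turn
x,y,z,hd=map(float,sys.argv[1:5]);s=robot.sense()
R=Ro.from_quat(np.roll(s["eef_rot"],-1)).as_matrix()
h=np.degrees(np.arctan2(R[1,0],R[0,0]));dh=(hd-h+180)%360-180
a=np.radians(hd);T=np.array([[np.cos(a),np.sin(a),0],[np.sin(a),-np.cos(a),0],[0,0,-1]])
print("t",s["time"],"heading",round(h,2),"dh",round(dh,2),"yaw",round(-dh/360,4),"t",np.round(T.T@(np.array([x,y,z])-s["ee_pos"])/.1,3),"w",np.round(s["width"],3),"tilt",round(R[2,2],5))
E
python3 plan.py .4664 -.4226 .12 21.7
```

```text
t 0.8 heading 23.48 dh -1.78 yaw 0.0049 t [ 2.577 -0.596  1.223] w 1.0 tilt -1.0
```

```bash
python3 -m crank '[{"yaw":0.005,"fingers":1},{"tx":0.5,"ty":-0.12,"tz":0.1,"fingers":1},{"tx":0.5,"ty":-0.12,"tz":0.2,"fingers":1},{"tx":0.5,"ty":-0.12,"tz":0.3,"fingers":1},{"tx":0.5,"ty":-0.12,"tz":0.3,"fingers":1}]'; python3 -m crank '[{"tx":0.5,"ty":-0.12,"tz":0.3,"fingers":0.7},{"fingers":0.7},{"fingers":0.7}]'; python3 plan.py .4664 -.4226 .013 21.7
```

```text
t 0.8 heading 23.48 dh -1.78 yaw 0.0049 t [ 2.577 -0.596  2.293] w 1.0 tilt -1.0$[0]: bad value
$[0]: bad value
```

```bash
python3 -m crank '[{"fingers":1,"tx":0,"ty":0,"tz":0,"yaw":0.005},{"fingers":1,"tx":0.5,"ty":-0.12,"tz":0.1,"yaw":0},{"fingers":1,"tx":0.5,"ty":-0.12,"tz":0.2,"yaw":0},{"fingers":1,"tx":0.5,"ty":-0.12,"tz":0.3,"yaw":0},{"fingers":1,"tx":0.5,"ty":-0.12,"tz":0.3,"yaw":0}]'; python3 plan.py .4664 -.4226 .013 21.7
```

```text
time: 1.42
ee_pos: [0.4184, -0.4539, 0.1517]
eef_rot: [0.0, 0.982, 0.187, 0.0]
wrist_force: [-0.1, -0.7, 0.3]
width: 1.0
gripper_force: 0.0
t 1.425 heading 21.59 dh 0.11 yaw -0.0003 t [ 0.561 -0.113  1.387] w 1.0 tilt -1.0
```

```bash
python3 -m crank '[{"fingers":0.75,"tx":0.55,"ty":-0.11,"tz":0.2,"yaw":0},{"fingers":0.75,"tx":0,"ty":0,"tz":0.4,"yaw":0},{"fingers":0.75,"tx":0,"ty":0,"tz":0.4,"yaw":0},{"fingers":0.75,"tx":0,"ty":0,"tz":0.25,"yaw":0},{"fingers":0.75,"tx":0,"ty":0,"tz":0.1,"yaw":0}]'; python3 -m crank '[{"fingers":0.75,"tx":0,"ty":0,"tz":0.03,"yaw":0},{"fingers":0,"tx":0,"ty":0,"tz":0,"yaw":0},{"fingers":0,"tx":0,"ty":0,"tz":0,"yaw":0},{"fingers":0,"tx":0,"ty":0,"tz":0,"yaw":0},{"fingers":0,"tx":0,"ty":0,"tz":0,"yaw":0}]'; python3 -m crank '[{"fingers":0,"tx":0,"ty":0,"tz":0,"yaw":0},{"fingers":0,"tx":0,"ty":0,"tz":0,"yaw":0},{"fingers":0,"tx":0,"ty":0,"tz":0,"yaw":0},{"fingers":0,"tx":0,"ty":0,"tz":0,"yaw":0}]'
```

```text
time: 2.05
ee_pos: [0.4639, -0.4239, 0.0159]
eef_rot: [-0.001, 0.982, 0.188, -0.0]
wrist_force: [-0.2, 0.1, 0.0]
width: 0.75
gripper_force: 0.0
time: 2.68
ee_pos: [0.4646, -0.4247, 0.0158]
eef_rot: [0.001, 0.982, 0.188, 0.001]
wrist_force: [-0.9, 0.8, 6.2]
width: 0.442
gripper_force: 59.5
time: 3.18
ee_pos: [0.4646, -0.4247, 0.0158]
eef_rot: [0.001, 0.982, 0.188, 0.001]
wrist_force: [-0.8, 0.3, 6.0]
width: 0.441
gripper_force: 59.5
```

```bash
python3 -m crank '[{"fingers":0,"tx":0,"ty":0,"tz":-0.1,"yaw":0},{"fingers":0,"tx":0,"ty":0,"tz":-0.4,"yaw":0},{"fingers":0,"tx":0,"ty":0,"tz":-0.4,"yaw":0},{"fingers":0,"tx":0,"ty":0,"tz":-0.3,"yaw":-0.014},{"fingers":0,"tx":0,"ty":0,"tz":0,"yaw":-0.028}]'; python3 -m crank '[{"fingers":0,"tx":0,"ty":0,"tz":0,"yaw":-0.028},{"fingers":0,"tx":0,"ty":0,"tz":0,"yaw":-0.028},{"fingers":0,"tx":0,"ty":0,"tz":0,"yaw":-0.028},{"fingers":0,"tx":0,"ty":0,"tz":0,"yaw":-0.028},{"fingers":0,"tx":0,"ty":0,"tz":0,"yaw":-0.028}]'; python3 plan.py .5329 -.0196 .12 92.7
python3 - <<'E'
from h import *
c=robot.capture("scene");p=proj(robot.sense()["ee_pos"],c).astype(int);print(p)
save(c,"d.png",[max(p[0]-60,0),max(p[1]-50,0),p[0]+60,p[1]+50],5)
E
```

```text
time: 3.8
ee_pos: [0.4648, -0.4249, 0.1379]
eef_rot: [0.002, 0.948, 0.318, 0.001]
wrist_force: [0.2, 0.4, -3.1]
width: 0.439
gripper_force: 60.6
time: 4.42
ee_pos: [0.4642, -0.4242, 0.1352]
eef_rot: [0.0, 0.722, 0.692, -0.0]
wrist_force: [1.3, -0.1, -2.1]
width: 0.434
gripper_force: 60.6
t 4.425 heading 87.53 dh 5.17 yaw -0.0144 t [4.009 0.877 0.152] w 0.434 tilt -1.0
[214 139]
```

View pics/d.png

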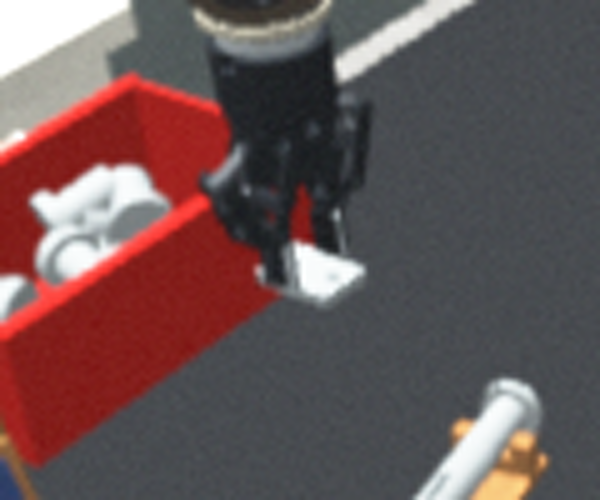

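```bash
python3 -m crank '[{"fingers":0,"tx":0.2,"ty":0,"tz":0,"yaw":-0.0144},{"fingers":0,"tx":0.5,"ty":0.11,"tz":0,"yaw":0},{"fingers":0,"tx":0.5,"ty":0.11,"tz":0,"yaw":0},{"fingers":0,"tx":0.5,"ty":0.11,"tz":0,"yaw":0},{"fingers":0,"tx":0.5,"ty":0.11,"tz":0,"yaw":0}]'; python3 -m crank '[{"fingers":0,"tx":0.5,"ty":0.11,"tz":0,"yaw":0},{"fingers":0,"tx":0.5,"ty":0.11,"tz":0,"yaw":0},{"fingers":0,"tx":0.4,"ty":0.11,"tz":0,"yaw":0},{"fingers":0,"tx":0.3,"ty":0.1,"tz":0,"yaw":0},{"fingers":0,"tx":0,"ty":0,"tz":0,"yaw":0}]'; python3 plan.py .533 -.022 .016 92.7
```

```text
time: 5.1
ee_pos: [0.501, -0.2011, 0.135]
eef_rot: [0.0, 0.693, 0.72, 0.0]
wrist_force: [1.8, -0.9, -1.1]
width: 0.435
gripper_force: 60.6
time: 5.72
ee_pos: [0.537, -0.0292, 0.1349]
eef_rot: [0.0, 0.692, 0.722, 0.0]
wrist_force: [0.4, 0.1, -1.6]
width: 0.44
gripper_force: 60.6
t 5.725 heading 92.39 dh 0.31 yaw -0.0009 t [ 0.074 -0.037  1.189] w 0.44 tilt -1.0
```

```bash
python3 -m crank '[{"fingers":0,"tx":0.074,"ty":-0.037,"tz":0.4,"yaw":-0.001},{"fingers":0,"tx":0,"ty":0,"tz":0.4,"yaw":0},{"fingers":0,"tx":0,"ty":0,"tz":0.25,"yaw":0},{"fingers":0,"tx":0,"ty":0,"tz":0.08,"yaw":0},{"fingers":0,"tx":0,"ty":0,"tz":0.02,"yaw":0}]'; python3 -m crank '[{"fingers":0,"tx":0,"ty":0,"tz":0.02,"yaw":0},{"fingers":0,"tx":0,"ty":0,"tz":0.015,"yaw":0},{"fingers":0,"tx":0,"ty":0,"tz":0,"yaw":0}]'; python3 plan.py .533 -.022 .016 92.7
```

```text
time: 6.35
ee_pos: [0.5329, -0.0243, 0.0196]
eef_rot: [0.0, 0.69, 0.723, 0.0]
wrist_force: [0.6, -0.4, -1.6]
width: 0.439
gripper_force: 60.6
time: 6.72
ee_pos: [0.5329, -0.0237, 0.0162]
eef_rot: [0.0, 0.69, 0.724, 0.0]
wrist_force: [0.0, 0.5, -1.7]
width: 0.437
gripper_force: 60.6
t 6.725 heading 92.74 dh -0.04 yaw 0.0001 t [0.017 0.002 0.002] w 0.437 tilt -1.0
```

```bash
python3 -m crank '[{"fingers":0,"tx":0.015,"ty":0,"tz":0.008,"yaw":0},{"fingers":0,"tx":0,"ty":0,"tz":0,"yaw":0}]';python3 -m crank '[{"fingers":0,"tx":0,"ty":0,"tz":0.008,"yaw":0},{"fingers":0,"tx":0,"ty":0,"tz":0,"yaw":0}]'
```

```text
time: 6.98
ee_pos: [0.5331, -0.0226, 0.0159]
eef_rot: [0.001, 0.69, 0.724, 0.0]
wrist_force: [-1.8, -4.1, 6.8]
width: 0.439
gripper_force: 61.8
time: 7.22
ee_pos: [0.5331, -0.0226, 0.0157]
eef_rot: [0.001, 0.69, 0.724, 0.0]
wrist_force: [-3.6, -3.0, 18.1]
width: 0.437
gripper_force: 63.1
```

Contact made. Next: release, rise, and head for the loose vee block.

```bash
python3 -m crank '[{"fingers":0.75,"tx":0,"ty":0,"tz":-0.01,"yaw":0},{"fingers":0.75,"tx":0,"ty":0,"tz":0,"yaw":0},{"fingers":0.75,"tx":0,"ty":0,"tz":0,"yaw":0},{"fingers":0.75,"tx":0,"ty":0,"tz":-0.1,"yaw":0},{"fingers":1,"tx":0,"ty":0,"tz":-0.4,"yaw":0}]';python3 -m crank '[{"fingers":1,"tx":0,"ty":0,"tz":-0.5,"yaw":0},{"fingers":1,"tx":0,"ty":0,"tz":-0.2,"yaw":-0.028},{"fingers":1,"tx":0,"ty":0,"tz":0,"yaw":-0.028},{"fingers":1,"tx":0,"ty":0,"tz":0,"yaw":-0.028},{"fingers":1,"tx":0,"ty":0,"tz":0,"yaw":-0.028}]'
python3 -m crank '[{"fingers":1,"tx":0,"ty":0,"tz":0,"yaw":-0.028},{"fingers":1,"tx":0,"ty":0,"tz":0,"yaw":-0.028},{"fingers":1,"tx":0,"ty":0,"tz":0,"yaw":-0.028},{"fingers":1,"tx":0,"ty":0,"tz":0,"yaw":-0.028},{"fingers":1,"tx":0,"ty":0,"tz":0,"yaw":-0.028}]'
python3 plan.py .4437 .415 .1 184.5
python3 - <<'E'
from fit import *
c=robot.capture("top")
# thin spacer where it now lies
print(fit("spacer_thin",[c],(.533,-.02,1.6)), fit("spacer_thick",[c],(.4314,.226,-.46)))
E
```

```text
time: 7.85
ee_pos: [0.5318, -0.0221, 0.0647]
eef_rot: [-0.001, 0.69, 0.724, -0.001]
wrist_force: [1.0, -0.9, 0.6]
width: 0.931
gripper_force: 0.0
time: 8.48
ee_pos: [0.5326, -0.0222, 0.1359]
eef_rot: [0.0, 0.396, 0.918, 0.0]
wrist_force: [0.3, 0.0, -0.0]
width: 1.002
gripper_force: 0.0
time: 9.1
ee_pos: [0.5326, -0.0222, 0.1358]
eef_rot: [0.0, -0.033, 0.999, -0.0]
wrist_force: [0.8, -0.3, -0.3]
width: 1.002
gripper_force: 0.0
t 9.1 heading -176.2 dh 0.7 yaw -0.0019 t [0.543 4.428 0.358] w 1.002 tilt -1.0
(array([ 0.533, -0.02 ,  1.3  ]), np.float64(nan), 0) (array([ 0.43111016,  0.22404982, -0.46842053]), np.float64(0.0016670056406214058), 424)
  return _methods._mean(a, axis=axis, dtype=dtype,
  ret = ret.dtype.type(ret / rcount)
```

```bash
python3 -m crank '[{"fingers":1,"tx":0.5,"ty":0,"tz":0,"yaw":-0.002},{"fingers":1,"tx":0.04,"ty":0.5,"tz":0,"yaw":0},{"fingers":1,"tx":0,"ty":0.5,"tz":0,"yaw":0},{"fingers":1,"tx":0,"ty":0.5,"tz":0,"yaw":0},{"fingers":1,"tx":0,"ty":0.5,"tz":0,"yaw":0}]';python3 -m crank '[{"fingers":1,"tx":0,"ty":0.5,"tz":0,"yaw":0},{"fingers":1,"tx":0,"ty":0.5,"tz":0,"yaw":0},{"fingers":1,"tx":0,"ty":0.5,"tz":0,"yaw":0},{"fingers":1,"tx":0,"ty":0.5,"tz":0,"yaw":0},{"fingers":1,"tx":0,"ty":0.43,"tz":0,"yaw":0}]';python3 -m crank '[{"fingers":1,"tx":0,"ty":0,"tz":0.1,"yaw":0},{"fingers":1,"tx":0,"ty":0,"tz":0.0,"yaw":0}]'
python3 plan.py .4437 .415 .02 184.5
```

```text
time: 9.78
ee_pos: [0.4639, 0.1755, 0.1357]
eef_rot: [0.0, -0.035, 0.999, 0.0]
wrist_force: [0.3, -0.7, -0.5]
width: 1.006
gripper_force: 0.0
time: 10.4
ee_pos: [0.4459, 0.4181, 0.1356]
eef_rot: [0.0, -0.035, 0.999, 0.0]
wrist_force: [1.0, 0.2, -0.1]
width: 1.001
gripper_force: 0.0
time: 10.65
ee_pos: [0.4458, 0.4156, 0.1245]
eef_rot: [-0.001, -0.036, 0.999, -0.001]
wrist_force: [0.3, 0.7, 0.3]
width: 1.001
gripper_force: 0.0
t 10.65 heading -175.89 dh 0.39 yaw -0.0011 t [ 0.022 -0.004  1.045] w 1.001 tilt -1.0
```

```bash
python3 -m crank '[{"fingers":1,"tx":0.022,"ty":0,"tz":0.3,"yaw":-0.001},{"fingers":1,"tx":0,"ty":0,"tz":0.4,"yaw":0},{"fingers":1,"tx":0,"ty":0,"tz":0.25,"yaw":0},{"fingers":1,"tx":0,"ty":0,"tz":0.08,"yaw":0},{"fingers":1,"tx":0,"ty":0,"tz":0,"yaw":0}]';python3 -m crank '[{"fingers":0,"tx":0,"ty":0,"tz":0,"yaw":0},{"fingers":0,"tx":0,"ty":0,"tz":0,"yaw":0},{"fingers":0,"tx":0,"ty":0,"tz":0,"yaw":0},{"fingers":0,"tx":0,"ty":0,"tz":0,"yaw":0},{"fingers":0,"tx":0,"ty":0,"tz":0,"yaw":0}]'
python3 plan.py .4437 .415 .02 184.5
python3 - <<'E'
from fit import *
c=robot.capture("scene")
save(c,"e.png",[400,180,520,280],5)
# spacer now
print(fit("spacer_thin",[c,robot.capture("top")],(.533,-.02,1.6)))
E
```

```text
time: 11.28
ee_pos: [0.4446, 0.4156, 0.0225]
eef_rot: [-0.0, -0.039, 0.999, -0.0]
wrist_force: [0.1, -0.8, 0.6]
width: 0.993
gripper_force: 0.0
time: 11.9
ee_pos: [0.4446, 0.4163, 0.0234]
eef_rot: [0.001, -0.04, 0.999, 0.0]
wrist_force: [0.4, -2.7, 8.1]
width: 0.596
gripper_force: 63.2
t 11.9 heading -175.45 dh -0.05 yaw 0.0001 t [ 0.01  -0.012  0.034] w 0.596 tilt -1.0
(array([ 0.5331716 , -0.01925642,  1.56280268]), np.float64(0.001796794590994532), 491)
```

View pics/e.png

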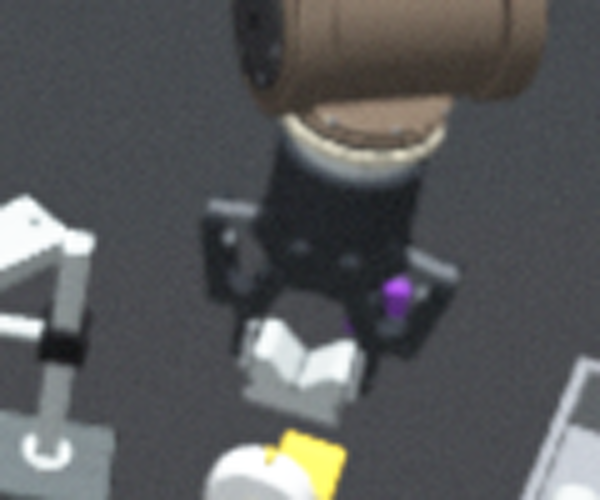

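```bash
python3 -m crank '[{"fingers":0,"tx":0,"ty":0,"tz":-0.1,"yaw":0},{"fingers":0,"tx":0,"ty":0,"tz":-0.4,"yaw":0},{"fingers":0,"tx":0,"ty":0,"tz":-0.4,"yaw":0},{"fingers":0,"tx":0,"ty":0,"tz":-0.3,"yaw":0.015},{"fingers":0,"tx":0,"ty":0,"tz":0,"yaw":0.028}]';python3 -m crank '[{"fingers":0,"tx":0,"ty":0,"tz":0,"yaw":0.028},{"fingers":0,"tx":0,"ty":0,"tz":0,"yaw":0.028},{"fingers":0,"tx":0,"ty":0,"tz":0,"yaw":0.028},{"fingers":0,"tx":0,"ty":0,"tz":0,"yaw":0.028},{"fingers":0,"tx":0,"ty":0,"tz":0,"yaw":0.028}]';python3 -m crank '[{"fingers":0,"tx":0,"ty":0,"tz":0,"yaw":0.028},{"fingers":0,"tx":0,"ty":0,"tz":0,"yaw":0.028},{"fingers":0,"tx":0,"ty":0,"tz":0,"yaw":0.016},{"fingers":0,"tx":0,"ty":0,"tz":0,"yaw":0}]'
python3 plan.py .533 -.0207 .12 92.7
```

```text
time: 12.62
ee_pos: [0.4448, 0.4167, 0.1453]
eef_rot: [0.002, 0.098, 0.995, 0.001]
wrist_force: [0.4, -0.6, -3.5]
width: 0.597
gripper_force: 64.2
time: 13.25
ee_pos: [0.444, 0.4161, 0.1426]
eef_rot: [-0.0, 0.513, 0.859, -0.0]
wrist_force: [0.2, -0.3, -3.6]
width: 0.592
gripper_force: 64.1
time: 13.75
ee_pos: [0.444, 0.4161, 0.1425]
eef_rot: [0.0, 0.69, 0.724, -0.0]
wrist_force: [-0.2, 0.3, -3.0]
width: 0.593
gripper_force: 64.1
t 13.75 heading 92.79 dh -0.09 yaw 0.0003 t [-4.405  0.683  0.225] w 0.593 tilt -1.0
```

```bash
python3 -m crank '[{"fingers":0,"tx":-0.5,"ty":0,"tz":0,"yaw":0},{"fingers":0,"tx":-0.5,"ty":0,"tz":0,"yaw":0},{"fingers":0,"tx":-0.5,"ty":0,"tz":0,"yaw":0},{"fingers":0,"tx":-0.5,"ty":0,"tz":0,"yaw":0},{"fingers":0,"tx":-0.5,"ty":0,"tz":0,"yaw":0}]';python3 -m crank '[{"fingers":0,"tx":-0.5,"ty":0.1,"tz":0,"yaw":0},{"fingers":0,"tx":-0.5,"ty":0.2,"tz":0,"yaw":0},{"fingers":0,"tx":-0.5,"ty":0.2,"tz":0,"yaw":0},{"fingers":0,"tx":-0.4,"ty":0.18,"tz":0,"yaw":0},{"fingers":0,"tx":0,"ty":0,"tz":0,"yaw":0}]'
python3 plan.py .533 -.0207 .036 92.7
```

```text
time: 14.38
ee_pos: [0.4561, 0.1649, 0.1426]
eef_rot: [0.0, 0.689, 0.725, 0.0]
wrist_force: [0.3, -0.2, -3.5]
width: 0.591
gripper_force: 64.2
time: 15.0
ee_pos: [0.5343, -0.0226, 0.1424]
eef_rot: [0.001, 0.69, 0.724, 0.0]
wrist_force: [-0.1, 0.5, -2.3]
width: 0.593
gripper_force: 64.1
t 15.0 heading 92.71 dh -0.01 yaw 0.0 t [ 0.02  -0.012  1.064] w 0.593 tilt -1.0
```

```bash
python3 -m crank '[{"fingers":0,"tx":0.02,"ty":-0.012,"tz":0.4,"yaw":0},{"fingers":0,"tx":0,"ty":0,"tz":0.4,"yaw":0},{"fingers":0,"tx":0,"ty":0,"tz":0.2,"yaw":0},{"fingers":0,"tx":0,"ty":0,"tz":0.05,"yaw":0},{"fingers":0,"tx":0,"ty":0,"tz":0,"yaw":0}]';python3 -m crank '[{"fingers":0,"tx":0,"ty":0,"tz":0.01,"yaw":0},{"fingers":0,"tx":0,"ty":0,"tz":0.01,"yaw":0},{"fingers":0,"tx":0,"ty":0,"tz":0,"yaw":0}]'
python3 plan.py .533 -.0207 .033 92.7
```

```text
time: 15.62
ee_pos: [0.532, -0.0178, 0.0376]
eef_rot: [0.0, 0.69, 0.724, 0.0]
wrist_force: [0.4, 0.3, -1.9]
width: 0.593
gripper_force: 64.0
time: 16.0
ee_pos: [0.532, -0.0182, 0.0355]
eef_rot: [0.0, 0.69, 0.724, 0.0]
wrist_force: [-0.4, -0.0, -3.1]
width: 0.594
gripper_force: 64.0
t 16.0 heading 92.75 dh -0.05 yaw 0.0001 t [-0.025  0.009  0.025] w 0.594 tilt -1.0
```

```bash
python3 -m crank '[{"fingers":0,"tx":-0.025,"ty":0.009,"tz":0.01,"yaw":0},{"fingers":0,"tx":0,"ty":0,"tz":0.005,"yaw":0},{"fingers":0,"tx":0,"ty":0,"tz":0,"yaw":0}]';python3 -m crank '[{"fingers":0,"tx":0,"ty":0,"tz":0.007,"yaw":0},{"fingers":0,"tx":0,"ty":0,"tz":0,"yaw":0}]'
python3 -m crank '[{"fingers":0,"tx":0,"ty":0,"tz":0.007,"yaw":0},{"fingers":0,"tx":0,"ty":0,"tz":0,"yaw":0}]'
```

```text
time: 16.38
ee_pos: [0.5329, -0.0207, 0.0336]
eef_rot: [-0.0, 0.69, 0.724, -0.0]
wrist_force: [0.1, 0.7, -3.1]
width: 0.593
gripper_force: 64.0
time: 16.62
ee_pos: [0.5329, -0.0207, 0.0334]
eef_rot: [0.0, 0.69, 0.724, 0.0]
wrist_force: [-2.2, -0.6, 5.9]
width: 0.597
gripper_force: 65.1
time: 16.88
ee_pos: [0.5329, -0.0207, 0.0334]
eef_rot: [0.0, 0.69, 0.724, 0.0]
wrist_force: [-5.5, 0.8, 15.5]
width: 0.593
gripper_force: 66.5
```

```bash
python3 -m crank '[{"fingers":1,"tx":0,"ty":0,"tz":-0.013,"yaw":0},{"fingers":1,"tx":0,"ty":0,"tz":0,"yaw":0},{"fingers":1,"tx":0,"ty":0,"tz":0,"yaw":0},{"fingers":1,"tx":0,"ty":0,"tz":0,"yaw":0},{"fingers":1,"tx":0,"ty":0,"tz":-0.2,"yaw":0}]';python3 -m crank '[{"fingers":1,"tx":0,"ty":0,"tz":-0.5,"yaw":0},{"fingers":1,"tx":0,"ty":0,"tz":-0.3,"yaw":0.015},{"fingers":1,"tx":0,"ty":0,"tz":0,"yaw":0.028},{"fingers":1,"tx":0,"ty":0,"tz":0,"yaw":0.028},{"fingers":1,"tx":0,"ty":0,"tz":0,"yaw":0.028}]';python3 -m crank '[{"fingers":1,"tx":0,"ty":0,"tz":0,"yaw":0.028},{"fingers":1,"tx":0,"ty":0,"tz":0,"yaw":0.028},{"fingers":1,"tx":0,"ty":0,"tz":0,"yaw":0.028},{"fingers":1,"tx":0,"ty":0,"tz":0,"yaw":0.028},{"fingers":1,"tx":0,"ty":0,"tz":0,"yaw":0.0126}]';
python3 plan.py .495 -.284 .12 12.2
```

```text
time: 17.5
ee_pos: [0.5323, -0.0206, 0.0527]
eef_rot: [-0.001, 0.69, 0.724, -0.001]
wrist_force: [-0.6, -0.8, -0.3]
width: 0.998
gripper_force: 0.0
time: 18.12
ee_pos: [0.5329, -0.0206, 0.1336]
eef_rot: [0.0, 0.88, 0.475, 0.0]
wrist_force: [-0.3, 0.1, 1.0]
width: 1.003
gripper_force: 0.0
time: 18.75
ee_pos: [0.5329, -0.0206, 0.1335]
eef_rot: [0.0, 0.995, 0.105, -0.0]
wrist_force: [-0.4, -0.8, 0.5]
width: 0.999
gripper_force: 0.0
t 18.75 heading 12.01 dh 0.19 yaw -0.0005 t [-0.927  2.494  0.135] w 0.999 tilt -1.0
```

```bash
python3 -m crank '[{"fingers":1,"tx":-0.19,"ty":0.5,"tz":0,"yaw":0},{"fingers":1,"tx":-0.19,"ty":0.5,"tz":0,"yaw":0},{"fingers":1,"tx":-0.19,"ty":0.5,"tz":0,"yaw":0},{"fingers":1,"tx":-0.19,"ty":0.5,"tz":0,"yaw":0},{"fingers":1,"tx":-0.17,"ty":0.49,"tz":0,"yaw":0}]';python3 -m crank '[{"fingers":1,"tx":0,"ty":0,"tz":0.1,"yaw":0},{"fingers":0.75,"tx":0,"ty":0,"tz":0,"yaw":0}]'
python3 plan.py .495 -.284 .027 12.2
python3 - <<'E'
from fit import *
s=robot.capture("scene");t=robot.capture("top")
va=(.539,-.1495,np.radians(92.7))
P=points([s,t],.533,-.02,.05,.012,.06);print(len(P))
for cs in ([s],[t],[s,t]):
    q=fit("vblock_b",cs,(.533,-.02,1.6),dz=.01)[0];print("vb",np.round(q[:2],4),np.degrees(q[2]))
    a=fit("vblock_a",cs,(.539,-.15,1.6))[0];print("va",np.round(a[:2],4),np.degrees(a[2]))
    print("shaft",fit("shaft",cs,(.5145,-.28,.21))[0])
    d=q[:2]-a[:2];print("rel",d@[np.cos(1.618),np.sin(1.618)],d@[-np.sin(1.618),np.cos(1.618)])
save(s,"f.png",[180,130,340,250],5)
E
```

```text
time: 19.38
ee_pos: [0.4944, -0.2855, 0.1336]
eef_rot: [0.0, 0.994, 0.107, -0.0]
wrist_force: [2.5, 0.7, -0.1]
width: 0.999
gripper_force: 0.0
time: 19.62
ee_pos: [0.4943, -0.2832, 0.1227]
eef_rot: [-0.001, 0.994, 0.106, -0.001]
wrist_force: [0.6, 0.4, -0.0]
width: 0.811
gripper_force: 0.0
t 19.625 heading 12.21 dh -0.01 yaw 0.0 t [0.005 0.01  0.957] w 0.811 tilt -1.0
475
vb [ 0.5331 -0.0169] 92.90209463187631
va [ 0.5395 -0.1479] 94.08302606027289
shaft [ 0.51426355 -0.27939813  0.20783444]
rel 0.1311789047175919 0.000266197671056333
vb [ 0.532  -0.0196] 95.14922276422615
va [ 0.5391 -0.1513] 95.475767300603
shaft [ 0.53740903 -0.2759126   0.20364198]
rel 0.13196688601917173 0.0009033791967222683
vb [ 0.5324 -0.0173] 92.57587818760267
va [ 0.5393 -0.1492] 93.30604744499007
shaft [ 0.51435822 -0.27977085  0.2044806 ]
rel 0.13204560032298843 0.0006302945093984574
```

View pics/f.png

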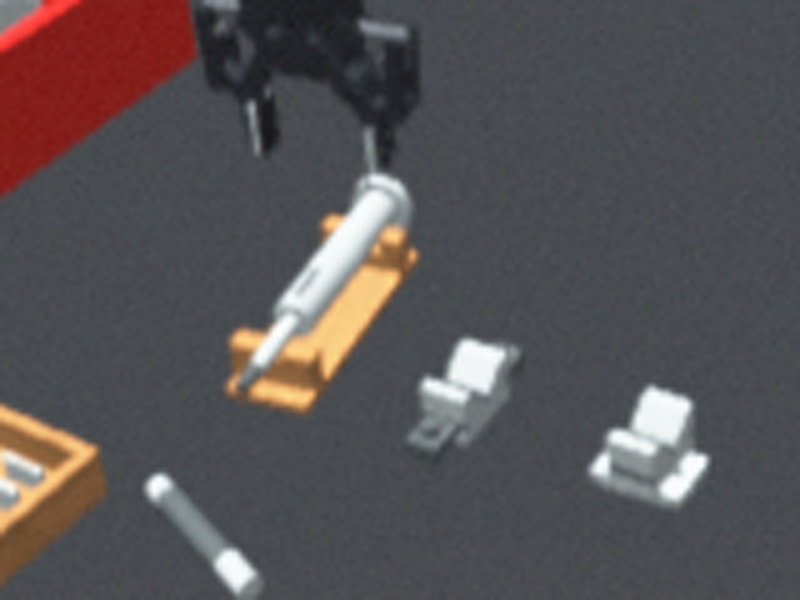

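The block stands on the plate, 131 mm along the clamped one and in line. Now down to grip the shaft body.

```bash
python3 -m crank '[{"fingers":0.75,"tx":0.005,"ty":0.01,"tz":0.35,"yaw":0},{"fingers":0.75,"tx":0,"ty":0,"tz":0.35,"yaw":0},{"fingers":0.75,"tx":0,"ty":0,"tz":0.2,"yaw":0},{"fingers":0.75,"tx":0,"ty":0,"tz":0.05,"yaw":0},{"fingers":0.75,"tx":0,"ty":0,"tz":0,"yaw":0}]';python3 -m crank '[{"fingers":0,"tx":0,"ty":0,"tz":0,"yaw":0},{"fingers":0,"tx":0,"ty":0,"tz":0,"yaw":0},{"fingers":0,"tx":0,"ty":0,"tz":0,"yaw":0},{"fingers":0,"tx":0,"ty":0,"tz":0,"yaw":0},{"fingers":0,"tx":0,"ty":0,"tz":0,"yaw":0}]'
python3 plan.py .495 -.284 .027 12.2
```

```text
time: 20.35
ee_pos: [0.496, -0.2841, 0.0291]
eef_rot: [0.0, 0.994, 0.107, 0.0]
wrist_force: [0.2, 0.1, -0.4]
width: 0.75
gripper_force: 0.0
time: 20.98
ee_pos: [0.4958, -0.2844, 0.0297]
eef_rot: [0.0, 0.994, 0.107, 0.0]
wrist_force: [-0.1, 3.9, 8.4]
width: 0.311
gripper_force: 58.4
t 20.975 heading 12.23 dh -0.03 yaw 0.0001 t [-0.007 -0.005  0.027] w 0.311 tilt -1.0
```

```bash
python3 -m crank '[{"fingers":0,"tx":0,"ty":0,"tz":-0.05,"yaw":0},{"fingers":0,"tx":0,"ty":0,"tz":-0.2,"yaw":0},{"fingers":0,"tx":0,"ty":0,"tz":-0.3,"yaw":0},{"fingers":0,"tx":0,"ty":0,"tz":-0.3,"yaw":0},{"fingers":0,"tx":0,"ty":0,"tz":-0.2,"yaw":0}]'
python3 plan.py .54 -.1046 .14 92.7
python3 - <<'E'
from fit import *
s=robot.capture("scene");t=robot.capture("top");e=robot.sense()["ee_pos"];print(e)
z=e[2]-.0297+.034
P=points([s,t],.515,-.28,.13,.05,.16);print(np.histogram(P[:,2],11))
for cs in ([s],[t],[s,t]): print(fit("shaft",cs,(.515,-.28,.21),zr=(z-.025,z+.025),f=shaft(z)))
save(s,"g.png",[150,110,310,230],5)
E
```

```text
time: 21.6
ee_pos: [0.4953, -0.2845, 0.1346]
eef_rot: [0.0, 0.994, 0.107, -0.0]
wrist_force: [-0.1, -0.5, -7.2]
width: 0.307
gripper_force: 60.3
t 21.6 heading 12.24 dh 80.46 yaw -0.2235 t [ 1.776  0.531 -0.054] w 0.307 tilt -1.0
[ 0.49591419 -0.2848975   0.13526   ]
(array([  5,   7,  11,  20,  41,  72,  91, 126,  82,  38,  15]), array([0.12222397, 0.12558544, 0.12894691, 0.13230838, 0.13566985,
       0.13903132, 0.1423928 , 0.14575427, 0.14911574, 0.15247721,
       0.15583868, 0.15920015]))
(array([ 0.5142211 , -0.27863574,  0.21282868]), np.float64(0.002284910132599585), 357)
(array([ 0.51527999, -0.27988756,  0.21713471]), np.float64(0.0013491053815914474), 165)
(array([ 0.51492707, -0.27899188,  0.20824322]), np.float64(0.001904072974225653), 522)
```

View pics/g.png

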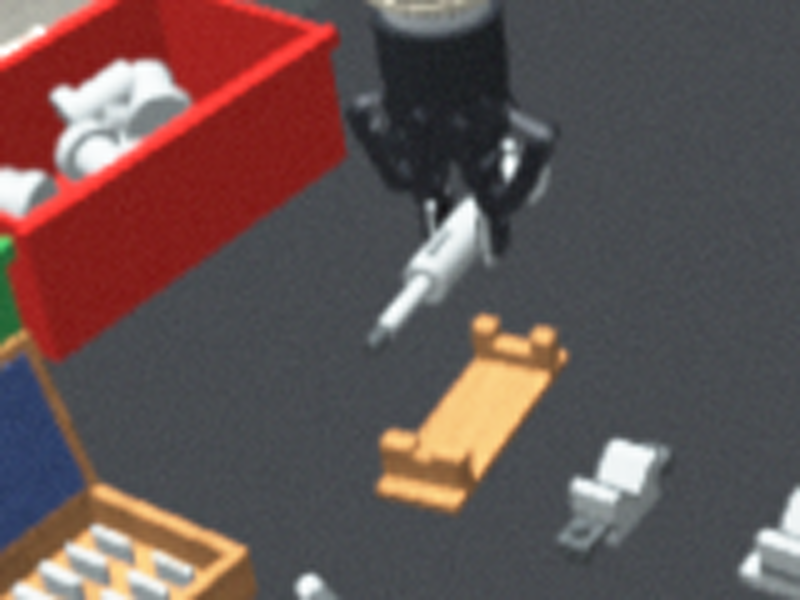

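```bash
python3 -m crank '[{"fingers":0,"tx":0,"ty":0,"tz":0,"yaw":-0.015},{"fingers":0,"tx":0,"ty":0,"tz":0,"yaw":-0.026},{"fingers":0,"tx":0,"ty":0,"tz":0,"yaw":-0.026},{"fingers":0,"tx":0,"ty":0,"tz":0,"yaw":-0.026},{"fingers":0,"tx":0,"ty":0,"tz":0,"yaw":-0.026}]';python3 -m crank '[{"fingers":0,"tx":0,"ty":0,"tz":0,"yaw":-0.026},{"fingers":0,"tx":0,"ty":0,"tz":0,"yaw":-0.026},{"fingers":0,"tx":0,"ty":0,"tz":0,"yaw":-0.026},{"fingers":0,"tx":0,"ty":0,"tz":0,"yaw":-0.027},{"fingers":0,"tx":0,"ty":0,"tz":0,"yaw":0}]'
python3 plan.py .537 -.1044 .134 92.9
```

```text
time: 22.32
ee_pos: [0.4949, -0.2842, 0.1322]
eef_rot: [-0.001, 0.885, 0.465, -0.001]
wrist_force: [0.0, -0.1, -7.0]
width: 0.308
gripper_force: 60.4
time: 22.95
ee_pos: [0.495, -0.2843, 0.1324]
eef_rot: [-0.001, 0.69, 0.724, -0.0]
wrist_force: [-0.4, -0.2, -8.9]
width: 0.307
gripper_force: 60.2
t 22.95 heading 92.82 dh 0.08 yaw -0.0002 t [ 1.775  0.51  -0.016] w 0.307 tilt -1.0
```

```bash
python3 -m crank '[{"fingers":0,"tx":0.3,"ty":0.09,"tz":0,"yaw":0},{"fingers":0,"tx":0.4,"ty":0.11,"tz":0,"yaw":0},{"fingers":0,"tx":0.4,"ty":0.11,"tz":0,"yaw":0},{"fingers":0,"tx":0.4,"ty":0.11,"tz":0,"yaw":0},{"fingers":0,"tx":0.275,"ty":0.09,"tz":0,"yaw":0}]';python3 -m crank '[{"fingers":0,"tx":0,"ty":0,"tz":0,"yaw":0},{"fingers":0,"tx":0,"ty":0,"tz":0.25,"yaw":0},{"fingers":0,"tx":0,"ty":0,"tz":0.15,"yaw":0},{"fingers":0,"tx":0,"ty":0,"tz":0,"yaw":0}]'
python3 plan.py .537 -.1044 .036 92.9
python3 - <<'E'
from fit import *
s=robot.capture("scene");t=robot.capture("top");e=robot.sense()["ee_pos"]
z=e[2]-.0297+.034
for cs in ([s],[t],[s,t]): print(fit("shaft",cs,(.536,-.085,1.62),zr=(z-.025,z+.025),f=shaft(z)))
E
```

```text
time: 23.58
ee_pos: [0.5374, -0.103, 0.133]
eef_rot: [-0.001, 0.69, 0.723, -0.0]
wrist_force: [0.1, -0.3, -8.0]
width: 0.307
gripper_force: 60.2
time: 24.08
ee_pos: [0.5369, -0.1051, 0.0924]
eef_rot: [-0.001, 0.69, 0.724, -0.001]
wrist_force: [-0.9, 0.5, -7.3]
width: 0.306
gripper_force: 60.0
t 24.075 heading 92.78 dh 0.12 yaw -0.0003 t [0.007 0.001 0.564] w 0.306 tilt -1.0
(array([ 0.53590813, -0.08373535,  1.61969897]), np.float64(0.0019025126913264183), 507)
(array([ 0.53623908, -0.0868123 ,  1.62195621]), np.float64(0.0009527177780771622), 107)
(array([ 0.53589943, -0.08372829,  1.61994516]), np.float64(0.001750944453919811), 614)
```

```bash
python3 -m crank '[{"fingers":0,"tx":0.005,"ty":0,"tz":0.2,"yaw":0},{"fingers":0,"tx":0,"ty":0,"tz":0.2,"yaw":0},{"fingers":0,"tx":0,"ty":0,"tz":0.1,"yaw":0},{"fingers":0,"tx":0,"ty":0,"tz":0.05,"yaw":0},{"fingers":0,"tx":0,"ty":0,"tz":0,"yaw":0}]';python3 -m crank '[{"fingers":0,"tx":0,"ty":0,"tz":0.01,"yaw":0},{"fingers":0,"tx":0,"ty":0,"tz":0.01,"yaw":0},{"fingers":0,"tx":0,"ty":0,"tz":0,"yaw":0}]'; python3 -m crank '[{"fingers":0,"tx":0,"ty":0,"tz":0.008,"yaw":0},{"fingers":0,"tx":0,"ty":0,"tz":0,"yaw":0}]'
```

```text
time: 24.8
ee_pos: [0.5377, -0.1043, 0.0388]
eef_rot: [0.0, 0.689, 0.725, 0.0]
wrist_force: [0.9, -0.8, -7.5]
width: 0.309
gripper_force: 60.2
time: 25.18
ee_pos: [0.5376, -0.1042, 0.0367]
eef_rot: [0.0, 0.689, 0.725, 0.0]
wrist_force: [0.0, 0.4, -7.2]
width: 0.302
gripper_force: 60.2
time: 25.42
ee_pos: [0.5375, -0.1042, 0.0358]
eef_rot: [0.0, 0.689, 0.725, -0.0]
wrist_force: [0.5, 0.9, -7.3]
width: 0.31
gripper_force: 60.2
```

```bash
python3 -m crank '[{"fingers":0,"tx":0,"ty":0,"tz":0.01,"yaw":0},{"fingers":0,"tx":0,"ty":0,"tz":0.01,"yaw":0},{"fingers":0,"tx":0,"ty":0,"tz":0,"yaw":0}]'; python3 -m crank '[{"fingers":0,"tx":0,"ty":0,"tz":0.01,"yaw":0},{"fingers":0,"tx":0,"ty":0,"tz":0,"yaw":0}]';python3 -m crank '[{"fingers":0,"tx":0,"ty":0,"tz":0.006,"yaw":0},{"fingers":0,"tx":0,"ty":0,"tz":0,"yaw":0}]'
```

```text
time: 25.8
ee_pos: [0.5375, -0.1042, 0.0337]
eef_rot: [-0.0, 0.689, 0.725, -0.0]
wrist_force: [0.4, -0.8, -7.8]
width: 0.308
gripper_force: 60.2
time: 26.05
ee_pos: [0.5376, -0.1042, 0.0328]
eef_rot: [0.0, 0.689, 0.725, -0.0]
wrist_force: [0.7, -0.0, -6.8]
width: 0.304
gripper_force: 60.2
time: 26.3
ee_pos: [0.5376, -0.1042, 0.0325]
eef_rot: [0.0, 0.689, 0.725, 0.0]
wrist_force: [-2.2, 0.7, 1.0]
width: 0.308
gripper_force: 61.2
```

```bash
python3 -m crank '[{"fingers":0,"tx":0,"ty":0,"tz":0.006,"yaw":0},{"fingers":0,"tx":0,"ty":0,"tz":0,"yaw":0}]'; python3 -m crank '[{"fingers":0,"tx":0,"ty":0,"tz":0.004,"yaw":0},{"fingers":0,"tx":0,"ty":0,"tz":0,"yaw":0}]'
```

```text
time: 26.55
ee_pos: [0.5376, -0.1042, 0.0324]
eef_rot: [0.0, 0.689, 0.725, 0.0]
wrist_force: [-4.9, 0.1, 7.9]
width: 0.308
gripper_force: 62.1
time: 26.8
ee_pos: [0.5376, -0.1043, 0.0323]
eef_rot: [0.0, 0.689, 0.725, 0.0]
wrist_force: [-6.4, 1.8, 13.2]
width: 0.308
gripper_force: 62.6
```

```bash
python3 -m crank '[{"fingers":0.4,"tx":0,"ty":0,"tz":-0.01,"yaw":0},{"fingers":0.7,"tx":0,"ty":0,"tz":0,"yaw":0},{"fingers":0.7,"tx":0,"ty":0,"tz":0,"yaw":0},{"fingers":0.7,"tx":0,"ty":0,"tz":0,"yaw":0},{"fingers":0.7,"tx":0,"ty":0,"tz":-0.2,"yaw":0}]';python3 -m crank '[{"fingers":0.7,"tx":0,"ty":0,"tz":-0.5,"yaw":0},{"fingers":0.7,"tx":0,"ty":0,"tz":-0.5,"yaw":0},{"fingers":0.7,"tx":0,"ty":0,"tz":-0.5,"yaw":0},{"fingers":0.7,"tx":-0.5,"ty":-0.3,"tz":-0.2,"yaw":0},{"fingers":0.7,"tx":-0.5,"ty":-0.3,"tz":0,"yaw":0}]'
python3 -m crank '[{"fingers":0.7,"tx":-0.5,"ty":-0.2,"tz":0,"yaw":0},{"fingers":0.7,"tx":0,"ty":0,"tz":0,"yaw":0}]'
python3 - <<'E'
from fit import *
s=robot.capture("scene");t=robot.capture("top")
for cs in ([s],[t],[s,t]):
    print("shaft",fit("shaft",cs,(.536,-.085,1.62),f=shaft(.0364)))
    P=points(cs,.55,.2,.15,.12,.19);h=P[P[:,2]>.14]
    print("high",len(h),np.median(h,0),h[:,2].max())
    D=points(cs,.6,.15,.07,.08,.13);print("dialpts",len(D),np.median(D,0))
    f=points(cs,.61,.225,.06,.01,.02);m=cv2.minAreaRect((f[:,:2]*1000).astype(np.float32));print(m)
a=s["frame"][120:280,180:300,::-1]; b=s["frame"][215:295,360:440,::-1]
cv2.imwrite("pics/i.png",np.hstack([cv2.resize(s["frame"][150:250,200:330,::-1],(450,346),interpolation=2),cv2.resize(b,(346,346),interpolation=2)]))
E
```

```text
time: 27.42
ee_pos: [0.537, -0.1041, 0.0514]
eef_rot: [-0.001, 0.689, 0.725, -0.001]
wrist_force: [0.4, -0.1, 0.1]
width: 0.698
gripper_force: 0.0
time: 28.05
ee_pos: [0.4826, -0.2081, 0.224]
eef_rot: [0.002, 0.688, 0.725, 0.0]
wrist_force: [0.4, -1.1, -0.2]
width: 0.698
gripper_force: 0.0
time: 28.3
ee_pos: [0.4641, -0.2609, 0.2222]
eef_rot: [0.0, 0.691, 0.723, -0.0]
wrist_force: [0.5, 0.7, -0.0]
width: 0.7
gripper_force: 0.0
shaft (array([ 0.53620261, -0.0832377 ,  1.63100653]), np.float64(0.0022171305160374696), 684)
high 69 [0.57615069 0.3220087  0.16054312] 0.17229807963484034
dialpts 0 [nan nan nan]
((0.0, 0.0), (0.0, 0.0), 0.0)
shaft (array([ 0.53516793, -0.08412873,  1.62483602]), np.float64(0.0018880385987334663), 842)
high 49 [0.56946556 0.3148066  0.16722123] 0.17420779954141707
dialpts 0 [nan nan nan]
((0.0, 0.0), (0.0, 0.0), 0.0)
shaft (array([ 0.5355448 , -0.0838086 ,  1.62733044]), np.float64(0.0020873729071585728), 1526)
high 118 [0.57425611 0.31953462 0.16492702] 0.17420779954141707
dialpts 0 [nan nan nan]
((0.0, 0.0), (0.0, 0.0), 0.0)
  return _methods._mean(a, axis=axis, dtype=dtype,
  ret = um.true_divide(
```

View pics/i.png

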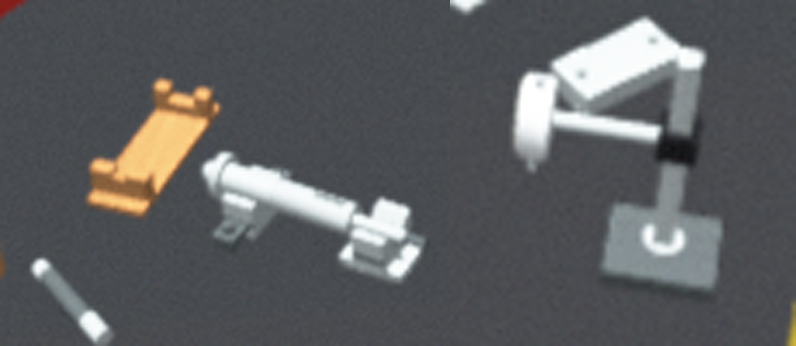

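The picture shows the shaft seated in both vees, and the dial's column stands near (0.573, 0.318). I'll refit the dial from there.

```bash
python3 - <<'E'
from fit import *
s=robot.capture("scene");t=robot.capture("top")
def cyl(p,a,b,R):
    a=np.array(a);d=np.array(b)-a;L=np.linalg.norm(d);d=d/L;u=(p-a)@d;r=np.linalg.norm(p-a-u[:,None]*d,axis=1)
    q=np.stack([abs(u-L/2)-L/2,r-R],1);return np.linalg.norm(np.maximum(q,0),axis=1)+np.minimum(q.max(1),0)
f2=lambda p: np.min([dial(p),cyl(p,(-.009,0,.105),(.009,0,.105),.025)],0)
for cs in ([s],[t],[s,t]):
    for f in (f2,): 
        q,e,n=fit("dial_stand",cs,(.59,.235,1.75),f=f,zr=(.025,.19),r=.13)
        print(np.round(q,4),np.degrees(q[2]),e,n,"col",q[:2]+.085*np.array([np.cos(q[2]),np.sin(q[2])]))
    P=points(cs,.573,.318,.03,.125,.168);print("col pts",len(P),np.median(P,0),P.min(0),P.max(0))
E
python3 plan.py .5733 .318 .22 101
```

```text
[0.5956 0.2387 1.8598] 106.55588986954912 0.001382570876137627 548 col [0.57134456 0.3201391 ]
col pts 80 [0.57668192 0.32225177 0.1475771 ] [0.55885285 0.31479025 0.12563679] [0.58166884 0.3296264  0.16738492]
[0.5956 0.236  1.8864] 108.08018893760703 0.0012664683422099758 394 col [0.56918252 0.3167804 ]
col pts 38 [0.56696133 0.31203839 0.15429971] [0.56138139 0.30765086 0.12535513] [0.57748169 0.32294398 0.16780692]
[0.5958 0.2371 1.866 ] 106.91563505609919 0.0014451130712004755 942 col [0.57101943 0.31839598]
col pts 118 [0.57533726 0.31979303 0.14905065] [0.55885285 0.30765086 0.12535513] [0.58166884 0.3296264  0.16780692]
t 28.5 heading 92.93 dh 8.07 yaw -0.0224 t [5.441 2.156 0.021] w 0.702 tilt -1.0
```

```bash
python3 -m crank '[{"fingers":0.7,"tx":0.3,"ty":0.15,"tz":0,"yaw":0},{"fingers":0.7,"tx":0.5,"ty":0.15,"tz":0,"yaw":0},{"fingers":0.7,"tx":0.5,"ty":0.15,"tz":0,"yaw":0},{"fingers":0.7,"tx":0.5,"ty":0.15,"tz":0,"yaw":0},{"fingers":0.7,"tx":0.5,"ty":0.15,"tz":0,"yaw":0}]';python3 -m crank '[{"fingers":0.7,"tx":0.5,"ty":0.15,"tz":0,"yaw":0},{"fingers":0.7,"tx":0,"ty":0,"tz":0,"yaw":-0.028},{"fingers":0.7,"tx":0,"ty":0,"tz":0,"yaw":-0.028},{"fingers":0.7,"tx":0,"ty":0,"tz":0,"yaw":-0.028},{"fingers":0.7,"tx":0,"ty":0,"tz":0,"yaw":-0.028}]';python3 -m crank '[{"fingers":0.7,"tx":0,"ty":0,"tz":0,"yaw":-0.028},{"fingers":0.7,"tx":0,"ty":0,"tz":0,"yaw":-0.028},{"fingers":0.7,"tx":0,"ty":0,"tz":0,"yaw":-0.028},{"fingers":0.7,"tx":0,"ty":0,"tz":0,"yaw":-0.028},{"fingers":0.7,"tx":0,"ty":0,"tz":0,"yaw":-0.028}]'
python3 -m crank '[{"fingers":0.7,"tx":0,"ty":0,"tz":0,"yaw":-0.028},{"fingers":0.7,"tx":0,"ty":0,"tz":0,"yaw":0}]'
python3 plan.py .571 .318 .22 197
```

```text
time: 29.12
ee_pos: [0.5287, -0.0215, 0.2223]
eef_rot: [0.0, 0.688, 0.725, 0.0]
wrist_force: [0.8, -0.2, -0.5]
width: 0.697
gripper_force: 0.0
time: 29.75
ee_pos: [0.5408, 0.0276, 0.2221]
eef_rot: [-0.0, 0.393, 0.919, -0.0]
wrist_force: [-0.0, 0.7, -0.1]
width: 0.702
gripper_force: 0.0
time: 30.38
ee_pos: [0.5408, 0.0276, 0.2221]
eef_rot: [-0.0, -0.035, 0.999, 0.0]
wrist_force: [-0.6, -1.1, -0.4]
width: 0.701
gripper_force: 0.0
time: 30.62
ee_pos: [0.5408, 0.0273, 0.2222]
eef_rot: [-0.0, -0.119, 0.993, -0.0]
wrist_force: [-0.1, 0.4, 0.1]
width: 0.704
gripper_force: 0.0
t 30.625 heading -166.28 dh 3.28 yaw -0.0091 t [-1.138  2.692  0.022] w 0.704 tilt -1.0
```

```bash
python3 -m crank '[{"fingers":0.7,"tx":0,"ty":0,"tz":0,"yaw":-0.0091},{"fingers":0.7,"tx":-0.2,"ty":0.45,"tz":0,"yaw":0},{"fingers":0.7,"tx":-0.2,"ty":0.45,"tz":0,"yaw":0},{"fingers":0.7,"tx":-0.2,"ty":0.45,"tz":0,"yaw":0},{"fingers":0.7,"tx":-0.2,"ty":0.45,"tz":0,"yaw":0}]';python3 -m crank '[{"fingers":0.7,"tx":-0.2,"ty":0.45,"tz":0,"yaw":0},{"fingers":0.7,"tx":-0.14,"ty":0.44,"tz":0,"yaw":0},{"fingers":0.7,"tx":0,"ty":0,"tz":0,"yaw":0}]'
python3 plan.py .571 .318 .14 197
python3 - <<'E'
from fit import *
s=robot.capture("scene");save(s,"j.png",[350,150,470,290],4)
E
```

```text
time: 31.25
ee_pos: [0.5647, 0.224, 0.2222]
eef_rot: [0.0, -0.146, 0.989, -0.0]
wrist_force: [0.6, -0.7, -0.1]
width: 0.699
gripper_force: 0.0
time: 31.62
ee_pos: [0.5705, 0.3201, 0.2216]
eef_rot: [-0.0, -0.147, 0.989, 0.0]
wrist_force: [0.0, -0.6, -0.4]
width: 0.7
gripper_force: 0.0
t 31.625 heading -163.05 dh 0.05 yaw -0.0001 t [ 0.001 -0.022  0.816] w 0.7 tilt -1.0
```

View pics/j.png

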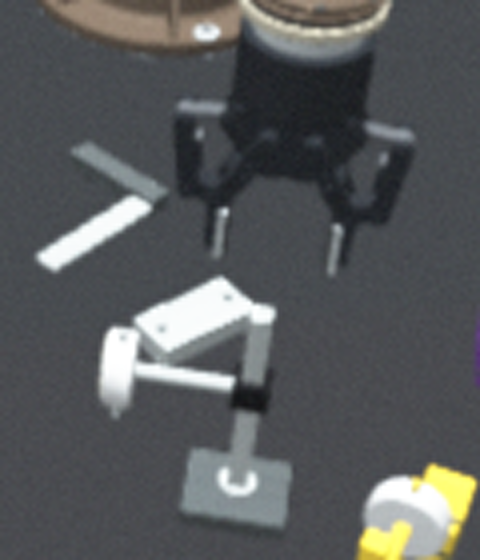

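```bash
python3 -m crank '[{"fingers":0.7,"tx":0,"ty":-0.02,"tz":0.3,"yaw":0},{"fingers":0.7,"tx":0,"ty":0,"tz":0.3,"yaw":0},{"fingers":0.6,"tx":0,"ty":0,"tz":0.19,"yaw":0},{"fingers":0.5,"tx":0,"ty":0,"tz":0,"yaw":0},{"fingers":0.3,"tx":0,"ty":0,"tz":0,"yaw":0}]';python3 -m crank '[{"fingers":0.2,"tx":0,"ty":0,"tz":0,"yaw":0},{"fingers":0,"tx":0,"ty":0,"tz":0,"yaw":0},{"fingers":0,"tx":0,"ty":0,"tz":0,"yaw":0},{"fingers":0,"tx":0,"ty":0,"tz":0,"yaw":0},{"fingers":0,"tx":0,"ty":0,"tz":0,"yaw":0}]'
python3 plan.py .571 .318 .22 197
```

```text
time: 32.3
ee_pos: [0.5725, 0.3144, 0.1442]
eef_rot: [0.001, -0.147, 0.989, 0.0]
wrist_force: [-0.6, -0.4, 0.6]
width: 0.312
gripper_force: 0.0
time: 32.92
ee_pos: [0.5723, 0.3151, 0.144]
eef_rot: [0.001, -0.148, 0.989, 0.0]
wrist_force: [-1.9, 1.3, 5.3]
width: 0.158
gripper_force: 60.3
t 32.925 heading -163.04 dh 0.04 yaw -0.0001 t [ 0.004  0.032 -0.76 ] w 0.158 tilt -1.0
```

```bash
python3 -m crank '[{"fingers":0,"tx":0,"ty":0,"tz":-0.04,"yaw":0},{"fingers":0,"tx":0,"ty":0,"tz":-0.2,"yaw":0},{"fingers":0,"tx":0,"ty":0,"tz":-0.3,"yaw":0},{"fingers":0,"tx":0,"ty":0,"tz":-0.3,"yaw":0},{"fingers":0,"tx":0,"ty":0,"tz":-0.06,"yaw":0}]'
python3 -m crank '[{"fingers":0,"tx":0,"ty":0,"tz":0,"yaw":0.013},{"fingers":0,"tx":0,"ty":0,"tz":0,"yaw":0.026},{"fingers":0,"tx":0,"ty":0,"tz":0,"yaw":0.026},{"fingers":0,"tx":0,"ty":0,"tz":0,"yaw":0.026},{"fingers":0,"tx":0,"ty":0,"tz":0,"yaw":0.026}]'
python3 -m crank '[{"fingers":0,"tx":0,"ty":0,"tz":0,"yaw":0.026},{"fingers":0,"tx":0,"ty":0,"tz":0,"yaw":0.026},{"fingers":0,"tx":0,"ty":0,"tz":0,"yaw":0.026},{"fingers":0,"tx":0,"ty":0,"tz":0,"yaw":0.026},{"fingers":0,"tx":0,"ty":0,"tz":0,"yaw":0.026}]'
python3 -m crank '[{"fingers":0,"tx":0,"ty":0,"tz":0,"yaw":0.026},{"fingers":0,"tx":0,"ty":0,"tz":0,"yaw":0.016},{"fingers":0,"tx":0,"ty":0,"tz":0,"yaw":0},{"fingers":0,"tx":0,"ty":0,"tz":0,"yaw":0}]'
python3 plan.py .6204 -.0797 .234 93
cat > dm.py <<'E'
from fit import *
def cyl(p,a,b,R):
    a=np.array(a);d=np.array(b)-a;L=np.linalg.norm(d);d=d/L;u=(p-a)@d;r=np.linalg.norm(p-a-u[:,None]*d,axis=1)
    q=np.stack([abs(u-L/2)-L/2,r-R],1);return np.linalg.norm(np.maximum(q,0),axis=1)+np.minimum(q.max(1),0)
f2=lambda p: np.min([dial(p),cyl(p,(-.009,0,.105),(.009,0,.105),.025)],0)
def measure(grasp=None,dz=None,name="x.png",held=True):
    s=robot.capture("scene");t=robot.capture("top");S=robot.sense();e=S["ee_pos"]
    dz=e[2]-.144 if held else 0
    for cs in ([s],[t],[s,t]):
        top=.115 if held else .175
        g=(e[0]-.085,e[1],0.05) if held else (.5355,-.084,.05)
        q,er,n=fit("dial_stand",cs,g,f=f2,zr=(.01 if held else .055,top),r=.15,dz=dz)
        print(np.round(q,4),np.degrees(q[2]),er,n,"col",q[:2]+.085*np.array([np.cos(q[2]),np.sin(q[2])]))
    print("ee",e)
    p=proj(e,s).astype(int);save(s,name,[max(p[0]-70,0),max(p[1]-60,0),p[0]+70,p[1]+80],4)
E
python3 -c "
from dm import *
measure(name='k.png')"
```

```text
time: 33.55
ee_pos: [0.5724, 0.3147, 0.2344]
eef_rot: [0.001, -0.147, 0.989, 0.0]
wrist_force: [-0.6, -0.1, -5.0]
width: 0.153
gripper_force: 58.8
time: 34.17
ee_pos: [0.5716, 0.3144, 0.2313]
eef_rot: [-0.001, 0.22, 0.975, -0.001]
wrist_force: [0.5, -0.7, -5.2]
width: 0.153
gripper_force: 58.8
time: 34.8
ee_pos: [0.5716, 0.3144, 0.2313]
eef_rot: [-0.001, 0.59, 0.808, -0.001]
wrist_force: [0.4, -0.6, -5.1]
width: 0.155
gripper_force: 58.8
time: 35.3
ee_pos: [0.5719, 0.3146, 0.2323]
eef_rot: [-0.0, 0.688, 0.726, -0.001]
wrist_force: [-0.3, 0.4, -4.7]
width: 0.153
gripper_force: 58.8
t 35.3 heading 93.05 dh -0.05 yaw 0.0001 t [-3.963  0.278 -0.017] w 0.153 tilt -1.0
[0.4884 0.3117 0.0806] 4.620316130109694 0.0015196730277472195 767 col [0.57314738 0.31855791]
[0.4866 0.3111 0.0446] 2.5542793826753107 0.001192906280096705 293 col [0.57149949 0.31489617]
[0.4883 0.3117 0.0661] 3.7854346196406894 0.0015063509497387807 1060 col [0.5731355  0.31734946]
ee [0.57200086 0.31470021 0.23272839]
```

View pics/k.png

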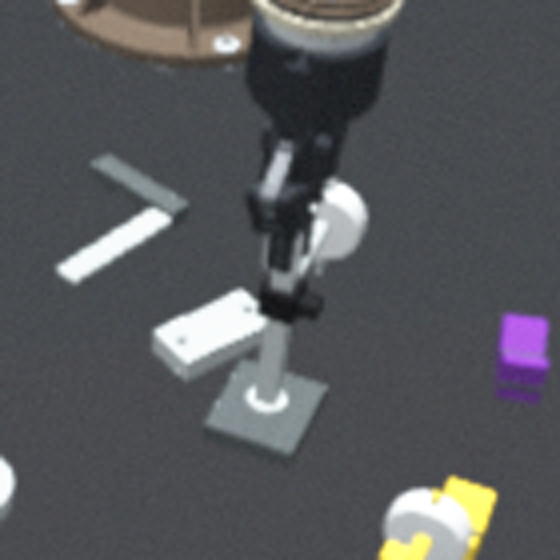

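```bash
python3 -m crank '[{"fingers":0,"tx":-0.3,"ty":0.03,"tz":0,"yaw":0},{"fingers":0,"tx":-0.45,"ty":0.03,"tz":0,"yaw":0},{"fingers":0,"tx":-0.45,"ty":0.03,"tz":0,"yaw":0},{"fingers":0,"tx":-0.45,"ty":0.03,"tz":0,"yaw":0},{"fingers":0,"tx":-0.45,"ty":0.03,"tz":0,"yaw":0}]';python3 -m crank '[{"fingers":0,"tx":-0.45,"ty":0.03,"tz":0,"yaw":0},{"fingers":0,"tx":-0.45,"ty":0.03,"tz":0,"yaw":0},{"fingers":0,"tx":-0.45,"ty":0.03,"tz":0,"yaw":0},{"fingers":0,"tx":-0.3,"ty":0.03,"tz":0,"yaw":0},{"fingers":0,"tx":-0.2,"ty":0,"tz":0,"yaw":0}]';python3 -m crank '[{"fingers":0,"tx":0,"ty":0,"tz":0,"yaw":0},{"fingers":0,"tx":0,"ty":0,"tz":0.2,"yaw":0},{"fingers":0,"tx":0,"ty":0,"tz":0,"yaw":0}]'
python3 plan.py .6195 -.081 .15 93
python3 -c "
from dm import *
measure(name='l.png')"
```

```text
time: 36.02
ee_pos: [0.5979, 0.1044, 0.2332]
eef_rot: [0.0, 0.688, 0.725, 0.0]
wrist_force: [1.4, 0.9, -4.0]
width: 0.156
gripper_force: 58.9
time: 36.65
ee_pos: [0.6193, -0.0798, 0.2331]
eef_rot: [0.0, 0.689, 0.725, -0.0]
wrist_force: [0.4, -0.2, -5.6]
width: 0.154
gripper_force: 58.9
time: 37.02
ee_pos: [0.6185, -0.0773, 0.2121]
eef_rot: [-0.001, 0.688, 0.725, -0.001]
wrist_force: [-0.7, -0.2, -5.7]
width: 0.157
gripper_force: 59.1
t 37.025 heading 92.99 dh 0.01 yaw -0.0 t [-0.038  0.008  0.621] w 0.157 tilt -1.0
[ 0.534  -0.0788  0.0787] 4.510684079462007 0.00167025975295996 646 col [ 0.61876256 -0.07210952]
[ 0.5344 -0.0776 -0.25  ] -14.32394487827058 nan 0 col [ 0.61672101 -0.09864923]
[ 0.534  -0.0788  0.0787] 4.510684079462007 0.00167025975295996 646 col [ 0.61876256 -0.07210952]
ee [ 0.61936345 -0.07761989  0.21362938]
  return _methods._mean(a, axis=axis, dtype=dtype,
  ret = ret.dtype.type(ret / rcount)
```

```bash
python3 -m crank '[{"fingers":0,"tx":-0.04,"ty":0.01,"tz":0.2,"yaw":0},{"fingers":0,"tx":0,"ty":0,"tz":0.2,"yaw":0},{"fingers":0,"tx":0,"ty":0,"tz":0.15,"yaw":0},{"fingers":0,"tx":0,"ty":0,"tz":0.06,"yaw":0},{"fingers":0,"tx":0,"ty":0,"tz":0,"yaw":0}]';python3 -m crank '[{"fingers":0,"tx":0,"ty":0,"tz":0.02,"yaw":0},{"fingers":0,"tx":0,"ty":0,"tz":0.01,"yaw":0},{"fingers":0,"tx":0,"ty":0,"tz":0,"yaw":0}]';python3 -m crank '[{"fingers":0,"tx":0,"ty":0,"tz":0.01,"yaw":0},{"fingers":0,"tx":0,"ty":0,"tz":0,"yaw":0}]'
python3 plan.py .6195 -.081 .144 93
```

```text
time: 37.75
ee_pos: [0.6206, -0.0822, 0.1523]
eef_rot: [0.0, 0.689, 0.725, -0.0]
wrist_force: [0.4, -0.3, -4.9]
width: 0.154
gripper_force: 59.1
time: 38.12
ee_pos: [0.6205, -0.0823, 0.1494]
eef_rot: [0.0, 0.689, 0.725, 0.0]
wrist_force: [0.1, 1.0, -4.3]
width: 0.153
gripper_force: 59.2
time: 38.38
ee_pos: [0.6204, -0.0823, 0.1481]
eef_rot: [-0.0, 0.689, 0.725, -0.0]
wrist_force: [-0.0, -0.3, -4.3]
width: 0.155
gripper_force: 59.2
t 38.375 heading 92.92 dh 0.08 yaw -0.0002 t [ 0.013 -0.008  0.041] w 0.155 tilt -1.0
```

```bash
python3 -m crank '[{"fingers":0,"tx":0,"ty":0,"tz":0.012,"yaw":0},{"fingers":0,"tx":0,"ty":0,"tz":0.01,"yaw":0},{"fingers":0,"tx":0,"ty":0,"tz":0,"yaw":0}]';python3 -m crank '[{"fingers":0,"tx":0,"ty":0,"tz":0.008,"yaw":0},{"fingers":0,"tx":0,"ty":0,"tz":0,"yaw":0}]';python3 -m crank '[{"fingers":0,"tx":0,"ty":0,"tz":0.006,"yaw":0},{"fingers":0,"tx":0,"ty":0,"tz":0,"yaw":0}]'; python3 -m crank '[{"fingers":0,"tx":0,"ty":0,"tz":0.005,"yaw":0},{"fingers":0,"tx":0,"ty":0,"tz":0,"yaw":0}]'
```

```text
time: 38.75
ee_pos: [0.6204, -0.0823, 0.1458]
eef_rot: [-0.0, 0.689, 0.725, -0.0]
wrist_force: [0.5, -0.3, -4.9]
width: 0.158
gripper_force: 59.2
time: 39.0
ee_pos: [0.6204, -0.0823, 0.1451]
eef_rot: [0.0, 0.689, 0.725, -0.0]
wrist_force: [0.2, 0.6, -5.2]
width: 0.158
gripper_force: 59.2
time: 39.25
ee_pos: [0.6204, -0.0823, 0.1446]
eef_rot: [0.0, 0.689, 0.725, -0.0]
wrist_force: [0.3, -0.1, -5.6]
width: 0.151
gripper_force: 59.2
time: 39.5
ee_pos: [0.6205, -0.0823, 0.1442]
eef_rot: [0.0, 0.689, 0.725, 0.0]
wrist_force: [-0.9, 0.8, -4.4]
width: 0.154
gripper_force: 59.3
```

```bash
python3 -m crank '[{"fingers":0,"tx":0,"ty":0,"tz":0.005,"yaw":0},{"fingers":0,"tx":0,"ty":0,"tz":0,"yaw":0}]'; python3 -m crank '[{"fingers":0,"tx":0,"ty":0,"tz":0.005,"yaw":0},{"fingers":0,"tx":0,"ty":0,"tz":0,"yaw":0}]'
```

```text
time: 39.75
ee_pos: [0.6206, -0.0823, 0.1441]
eef_rot: [0.0, 0.689, 0.725, 0.0]
wrist_force: [-0.8, 1.6, 3.1]
width: 0.151
gripper_force: 60.2
time: 40.0
ee_pos: [0.6207, -0.0823, 0.1441]
eef_rot: [0.001, 0.689, 0.725, 0.0]
wrist_force: [-2.4, 1.1, 7.6]
width: 0.156
gripper_force: 61.0
```

```bash
python3 -m crank '[{"fingers":0.3,"tx":0,"ty":0,"tz":-0.005,"yaw":0},{"fingers":0.5,"tx":0,"ty":0,"tz":0,"yaw":0},{"fingers":0.5,"tx":0,"ty":0,"tz":0,"yaw":0},{"fingers":0.5,"tx":0,"ty":0,"tz":-0.2,"yaw":0},{"fingers":0.5,"tx":0,"ty":0,"tz":-0.4,"yaw":0}]';python3 -m crank '[{"fingers":0.5,"tx":0,"ty":0,"tz":-0.4,"yaw":0},{"fingers":0.5,"tx":-0.3,"ty":-0.4,"tz":-0.1,"yaw":0},{"fingers":0.5,"tx":-0.5,"ty":-0.4,"tz":0,"yaw":0},{"fingers":0.5,"tx":-0.5,"ty":-0.4,"tz":0,"yaw":0},{"fingers":0.5,"tx":-0.5,"ty":-0.4,"tz":0,"yaw":0}]'
python3 -m crank '[{"fingers":0.5,"tx":-0.3,"ty":0,"tz":0,"yaw":0},{"fingers":0.5,"tx":0,"ty":0,"tz":0,"yaw":0}]'
python3 -c "
from dm import *
measure(name='m.png',held=False)
s=robot.capture('scene');t=robot.capture('top')
for cs in ([s],[t]):
  print('shaft',fit('shaft',cs,(.5355,-.084,1.62),f=shaft(.0364),zr=(.03,.056)));print('vb',fit('vblock_b',cs,(.5325,-.018,1.62),dz=.01,zr=(.005,.04)));print('va',fit('vblock_a',cs,(.539,-.15,1.62)),'thin',fit('spacer_thin',cs,(.533,-.018,1.62),zr=(.004,.013)));print(fit('spacer_thick',cs,(.4314,.226,-.46)))
a=cv2.resize(s['frame'][130:270,200:360,::-1],(640,560),interpolation=2)
cv2.imwrite('pics/n.png',a)
"
```

```text
time: 40.62
ee_pos: [0.6199, -0.0822, 0.2028]
eef_rot: [-0.001, 0.689, 0.725, -0.001]
wrist_force: [-0.0, 0.3, 1.1]
width: 0.502
gripper_force: 0.0
time: 41.25
ee_pos: [0.4713, -0.2678, 0.2537]
eef_rot: [0.0, 0.689, 0.725, -0.0]
wrist_force: [0.3, -0.4, -0.4]
width: 0.502
gripper_force: 0.0
time: 41.5
ee_pos: [0.4736, -0.2983, 0.2534]
eef_rot: [0.0, 0.69, 0.724, -0.0]
wrist_force: [-0.5, 0.3, -0.6]
width: 0.502
gripper_force: 0.0
[ 0.5365 -0.0819  0.065 ] 3.725292397576934 0.0015301161382367478 536 col [ 0.62135655 -0.07641597]
[ 0.5341 -0.0841  0.085 ] 4.872211001531209 0.0013834707868546252 349 col [ 0.6187802  -0.07686225]
[ 0.5359 -0.0831  0.0743] 4.2581634082696285 0.0016261444139340437 885 col [ 0.62063282 -0.07676935]
ee [ 0.47393602 -0.29611858  0.25336078]
shaft (array([ 0.5361173 , -0.08290293,  1.63513464]), np.float64(0.0024880080509678895), 569)
vb (array([ 0.53226817, -0.01737454,  1.62374605]), np.float64(0.0027101021114764347), 328)
va (array([ 0.53620079, -0.16117803,  1.44036299]), np.float64(0.00905009871379361), 128) thin (array([ 0.5387406 , -0.01740719,  1.76624222]), np.float64(0.001405745277278889), 83)
(array([ 0.43165168,  0.22666148, -0.45067197]), np.float64(0.0014738290071671448), 349)
shaft (array([ 0.53551232, -0.08399062,  1.61985095]), np.float64(0.002007520491970339), 686)
vb (array([ 0.53230069, -0.01808529,  1.5624381 ]), np.float64(0.0028944564290053886), 298)
va (array([ 0.53767487, -0.14979063,  1.35033188]), np.float64(0.012886789540023544), 299) thin (array([ 0.53120791, -0.01660674,  1.65758416]), np.float64(0.001856959279895598), 102)
(array([ 0.43189872,  0.22419266, -0.47738201]), np.float64(0.0015594568020529213), 417)
```

View pics/n.png

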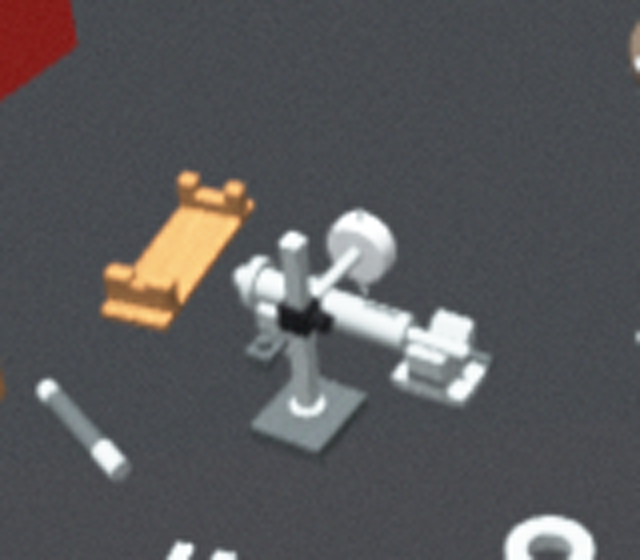

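The picture shows the shaft lying in both vees and the dial upright behind it, its stylus about 1 mm from the shaft's middle. The robot is clear of everything, so I'm handing in.

```bash
python3 -c "
from rig import robot
print(robot.sign_off())"
```

```text
the job is handed in; nothing more can be done
None
```

The run-out set-up is built and handed in at about 42 s of the 128 s, but the sign-off gave no verdict: by my measurements the shaft lies in both vees on the thin spacer, the dial stylus is about 1 mm from its middle, and the thick spacer is unmoved (I did not re-measure the ring gauge).

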